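# Check the cash box's catch, then stow it

### The job

The cash box with the black carry handle is to be put away under the wooden customer ledge, but its lid may only be resting on the catch. With the box standing where it is, tug the handle firmly straight up, enough to take most of its weight, and hold the pull a moment; if the lid gives, press it down at the catch side until it snaps home and tug again. Once the catch holds, carry the box by its handle and set it down gently and squarely on the black mat under the ledge, lid still caught, without tipping it or disturbing the other things.

Things in the scene. Friction and masses are not known exactly. Their poses are not given: they have to be found in the camera images.
- box_base (a point): centre of the underside of the loose dark steel cash box with the black handle (another, without, stands at the back), about 0.87 kg, 159 mm (its own x) by 204 mm (its own y), 70 mm to the top of the lid, 120 mm with the handle. z is up; its front with the locks, where the catch is, faces its own -x (the robot's left at the start); the lid's hinge runs along its own y at the +x side, 60 mm up
- handle_grip (a point): centre of the grip of the black carry handle fixed along the middle of the lid, 112 mm above the box's underside; axes as the box's (turned with the lid). The grip is a straight bar along the box's y: 80 mm free length between its two feet, 16 mm wide, 15 mm high, 21 mm of clear space under it above a 13.5 mm thick base plate that lies on the lid
- lid_front (a point): point on the flat top of the lid, 60 mm from its middle towards the catch side (18 mm in from the front edge, half-way along it): the place to press. It takes 5 to 9 N straight down here to snap the catch; 15 N is sure and harmless
- cash_box_lid (a joint): lid angle: 0 fully down, growing as it opens. The catch is a spring bolt inside the front wall. A caught lid lies at 0 and has play to about 0.012 (2 mm at the front edge) before the bolt stops it; a lid only resting on the bolt lies at about 0.02 to 0.04 (front 3 to 6 mm proud) and lifts freely with about 5 N at the handle. It starts one way or the other
- cash_box: the cash box itself; its origin and axes are those of box_base
- counter: the counter with its dark speckled top at height 0, on which the box stands at the start
- mat_centre (a point): centre of the top of the black ribbed rubber mat, fixed to the counter: 260 mm (its own x, away from the robot) by 220 mm (its own y), 3 mm thick. The box stands on it with its own y along the mat's x, either way round. The ledge overhangs the far half of the mat
- stapler: dark stapler, 33 x 136 x 43 mm, bystander; origin at the centre of its underside
- pin_tin: round teal pin tin, 60 mm across, 21 mm high, bystander; origin at the centre of its underside
- paper_roll: white paper roll standing on end, 60 mm across, 57 mm high, bystander left of the mat; origin at the centre of its underside
- key_tag: two keys on a yellow tag, 43 x 100 x 5 mm, bystander; origin at the centre of its underside
- sticky_block: yellow sticky note block, 51 x 51 x 18 mm, bystander; origin at the centre of its underside
- chalk: pink piece of tailor's chalk, 40 x 44 x 8 mm, bystander; origin at the centre of its underside
- ledge_edge (a point): middle of the lower front edge of the wooden ledge, 335 mm above the counter, 5 mm beyond the mat's centre; axes as the mat's. The board is 22 mm thick, 620 mm long (y), 250 mm deep, on two posts 85 mm beyond the mat's centre, 240 mm to either side. A gripper cannot stand upright over the mat's centre: it must lean back towards the robot, some 35 degrees
- ledge: the wooden ledge with its posts and the mat, one fixed piece; origin on the counter under the mat's centre, axes as the mat's

How it is judged:
By the outcome, as a careful person would: the job done as asked, in the order asked, and still so for the second after the job is handed in, with the robot touching nothing.
It also fails if it takes over 61 s, if anything falls off the work surface, if the arm or the gripper's body presses on something with over 40 N, if the wrist force passes 120 N, or if a joint passes its speed limit or range.

### The arm

A 7-joint arm with a two-finger parallel gripper is mounted at the origin on a cart in front of the work surface, level with it; the furniture and walls round the work are solid. World frame = base frame: x ahead of the robot, y to its left, z up, the work surface at z = 0. Lengths are in m, angles in rad, forces in N, time in s.
With the tool pointing down it reaches from about 0.4 to 0.9 m from the base axis. Payload 5.5 kg.
Tool frame: the origin (TCP) lies at the very end of the fingers, on their centre line; the grasp point (between the pads) lies 19 mm behind it; z points along the fingers, y is the direction in which the jaws open and shut (so a half turn about z gives the same grasp; the last joint's range is limited). The gripper opens to 85 mm and grips with 20 to 120 N. Pads are 22 mm wide; open, the fingers measure 114 mm over their backs; the gripper's body (76 mm by 85 mm) begins 54 mm behind the grasp point. The pads swing forward as they close: fully open they stand 13 mm farther back than shut.
Start: joints at [1.43, 0.501, -0.427, 1.55, 0.221, 1.138, -0.21], TCP at [0.255, -0.598, 0.196] pointing down, gripper open.
Joint ranges: [-2.88, 2.88], [-0.31, 2.03], [-1.54, 1.56], [0.2, 2.42], [-1.41, 4.55], [0.19, 2.02], [-2.57, 2.57]. Speed limits (rad/s): [2.57, 2.57, 3.14, 3.14, 3.14, 3.14, 3.14].

### API

Orientations are given as [roll, pitch, yaw] about the fixed x, y, z axes, in that order (R = Rz(yaw) Ry(pitch) Rx(roll)).
In Python, from station import env, eyes gives the robot as it stands.
- The arm moves only by the tool servo_tool, never from a script. Its argument "steps" is a list of rows, each a list of 3 entries, a list of its own where there are three numbers: the shift along the tool's x, y, z in cm, then the turn, a rotation vector about the tool's x, y, z in rad, then the closure, from -1 (fully open) to 1 (shut). A call has 1 to 12 rows; each row is the pose to reach, as a shift and turn from the pose measured when the call began, along the tool's axes at that moment; what a row does not reach only later rows make up. A row lasts 1/12 s, in which the tool goes at most 41.7 mm and 7.16 degrees, less where a joint would pass 70% of its speed; a pose out of reach is approached as far as the arm can. A call with a gripper value outside its range is refused whole. The fingers move at their own pace and stop on an object; the grip force is fixed at half the most. Time passes only in rows, so rows that repeat a pose let the fingers close. It gives the time, the measured TCP pose, the force and the opening at its end, in the units of the state.
- env.read_state(): the state, without advancing time (a new reading comes with each control period).
- eyes.read_camera(name): name is "side" or "top"; returns a dict with "frame" (480x640x3 uint8, red, green, blue), "mtx" (3x3 intrinsics, pixels), "k1" (the pictures are not rectified: a ray, as slopes to the right and down, at radius r is drawn at 1 + k1 r^2 times it, then the intrinsics apply), "rvec" (rotation vector, rad) and "tvec" (3), from world to camera coordinates, as OpenCV has them. Camera axes: x right, y down, z forward; pixel columns grow to the right and rows downward; lengths in m; the calibration is good to about 2 mm. A picture is of the moment at which its call begins. There is no depth.
- env.finish_job(): hands the job in, once; it reports no verdict.
The state is a dict: "time_s": time; "joints": joint angles; "joint_velocities": joint speeds; "tau": joint torques, N m; "tool_pos": TCP position; "tcp_rot": TCP orientation; "ft_force": force on the tool from outside, world axes, zero at the start; "ft_torque": the same for the moment, N m; "finger_gap": finger opening in m.
Only numpy, scipy, OpenCV 4.12 (cv2) and the standard library are available. Lean on these libraries where they do the work, as an engineer would, in place of code of your own. Each camera call takes 0.05 s, during which the arm holds its last target.

## Working session

There is one attempt and no reset: what is moved stays moved. The work goes in short steps, Python scripts to look and compute and a tool call to move; the robot and the scene stay as the last step left them, time stands still between calls to the robot, and variables do not carry over. Pictures are saved under pics/ and viewed, and the job is handed in when it is done.

Besides the shell and the picture viewer there is one more tool, called after "Emit:" as a command line: name --argument value ..., lists and objects as JSON in quotes. servo_tool: Moves the arm, as the interface text tells. Its arguments: {"type":"object","properties":{"steps":{"type":"array","items":{"type":"array"}}},"required":["steps"]}

```bash
ls; mkdir -p pics
python3 - <<'E'
from station import env, eyes
import cv2
print(env.read_state())
for n in("side","top"):
    d=eyes.read_camera(n); cv2.imwrite(f"pics/{n}0.png",d["frame"][:,:,::-1]); print(n,d["mtx"],d["k1"],d["rvec"],d["tvec"])
E
```

```text
pics
{'time_s': 0.0, 'joints': array([ 1.43020099,  0.50183945, -0.42676987,  1.55147265,  0.22079792,
        1.13827236, -0.21031136]), 'joint_velocities': array([ 1.28366416e-03,  4.04394031e-04, -1.77964704e-03, -1.09715671e-03,
       -6.73822826e-05, -1.58916397e-03,  1.05031624e-03]), 'tau': array([ 2.53185563e-04, -5.69519091e+01, -5.81590846e+00, -2.80943334e+01,
        1.07342476e-02,  1.21379606e-02,  2.23808803e-05]), 'tool_pos': array([ 0.25504316, -0.59704146,  0.19455335]), 'tcp_rot': array([-3.13965552e+00, -5.90423763e-05,  4.03823686e-01]), 'ft_force': array([0.8260773 , 0.47347318, 0.00849915]), 'ft_torque': array([ 0.01307482, -0.01808035,  0.04099993]), 'finger_gap': 0.08528830991333133}
side [[518.33836309   0.         315.76848323]
 [  0.         518.33836309 245.89750439]
 [  0.           0.           1.        ]] 0.043222044610044474 [ 1.86390226 -1.96512533  0.55515487] [-0.00820285  0.2668971   1.76337685]
top [[438.60660364   0.         322.95012827]
 [  0.         438.60660364 240.47232042]
 [  0.           0.           1.        ]] 0.019534631217339272 [ 2.07063945 -2.14012404  0.23361226] [-0.02486729  0.43030482  1.09212421]
```

View pics/side0.png

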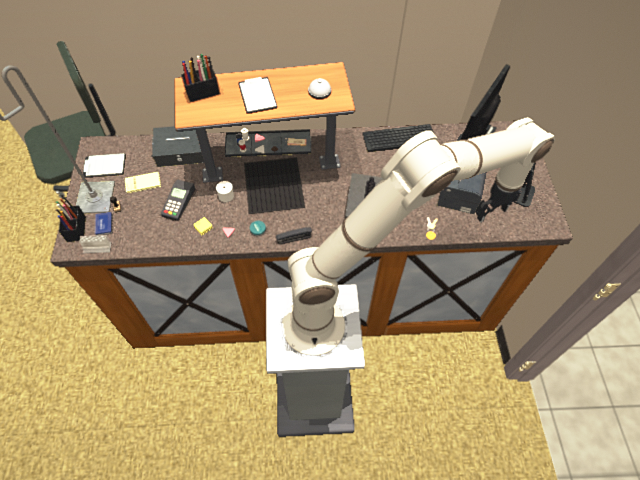

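View pics/top0.png

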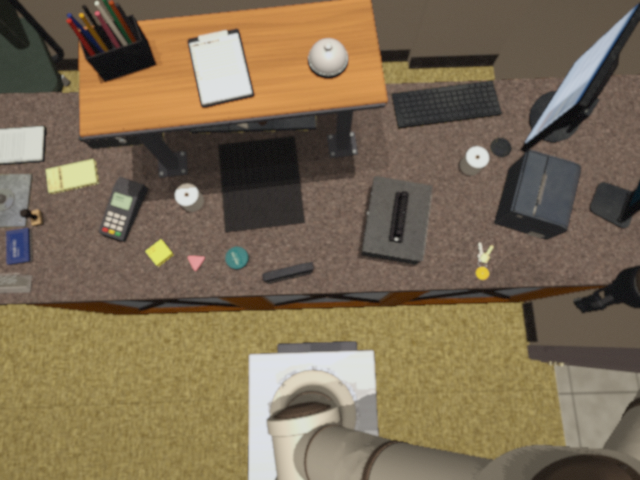

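```bash
cat > h.py <<'E'
import numpy as np, cv2
from scipy.spatial.transform import Rotation as Ro
def und(d,px):
    px=np.atleast_2d(np.asarray(px,float)); K=d["mtx"]
    dist=np.array([d["k1"],0,0,0,0],float)
    return cv2.undistortPointsIter(px.reshape(-1,1,2),K,dist,None,None,(3,100,1e-10)).reshape(-1,2)
def ray(d,px):
    u=und(d,px); R,_=cv2.Rodrigues(np.asarray(d["rvec"],float)); t=np.asarray(d["tvec"],float).ravel()
    return -R.T@t,(np.c_[u,np.ones(len(u))])@R
def plane(d,px,z):
    o,v=ray(d,px); return o+v*((z-o[2])/v[:,2])[:,None]
def proj(d,P):
    P=np.atleast_2d(np.asarray(P,float))
    return cv2.projectPoints(P,np.asarray(d["rvec"],float),np.asarray(d["tvec"],float),d["mtx"],np.array([d["k1"],0,0,0,0]))[0].reshape(-1,2)
E
python3 - <<'E'
import cv2
t=cv2.imread("pics/top0.png"); s=cv2.imread("pics/side0.png")
cv2.imwrite("pics/c1.png",cv2.convertScaleAbs(cv2.resize(t[165:275,350:450],None,fx=5.4,fy=5.4,interpolation=cv2.INTER_CUBIC),alpha=1.8))
cv2.imwrite("pics/c2.png",cv2.convertScaleAbs(cv2.resize(t[125:245,205:325],None,fx=5,fy=5,interpolation=cv2.INTER_CUBIC),alpha=2.5))
cv2.imwrite("pics/c3.png",cv2.convertScaleAbs(cv2.resize(s[150:250,320:460],None,fx=5,fy=5,interpolation=cv2.INTER_CUBIC),alpha=2))
E
```

```text
(no output)
```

View pics/c1.png

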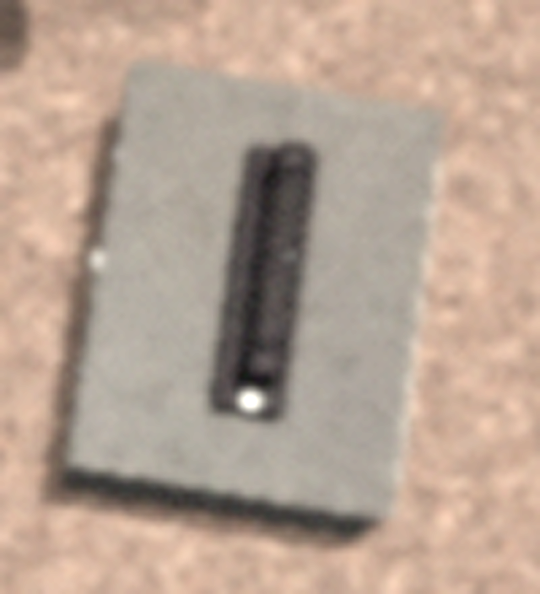

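View pics/c2.png

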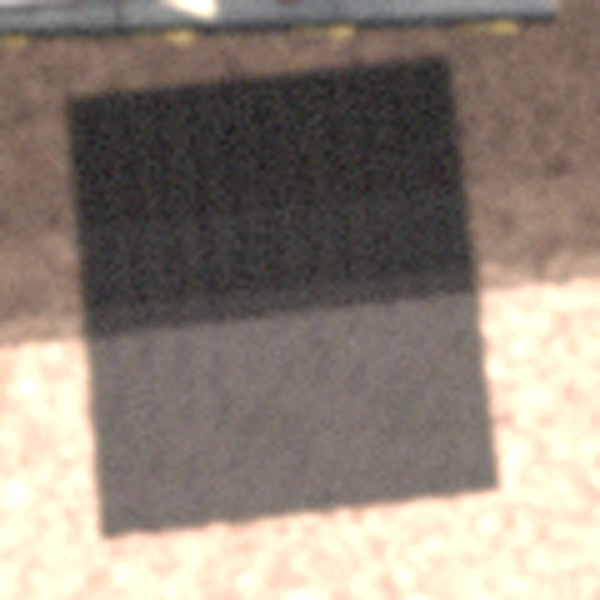

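View pics/c3.png

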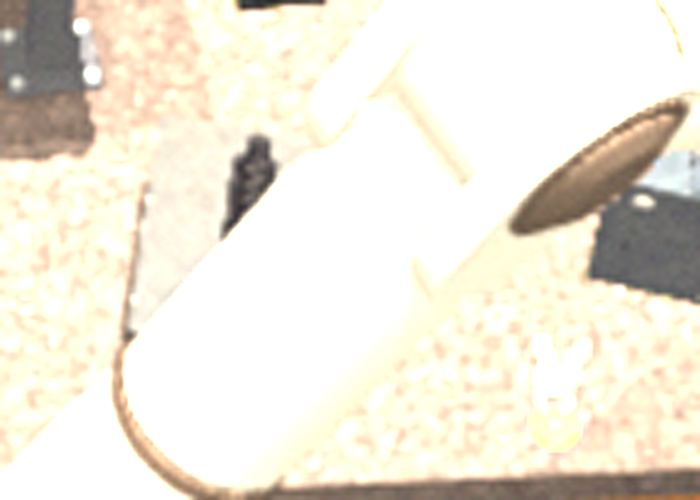

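Run:
```python
from h import *
from station import eyes
d=eyes.read_camera("top")
f=lambda c,s,o:(np.array(c,float)+.5)/s-.5+np.array(o)
b=plane(d,f([(131,64),(442,112),(388,520),(68,470)],5.4,(350,165)),.070)
m=plane(d,f([(68,98),(446,58),(496,488),(103,535)],5,(205,125)),.003)
h=plane(d,f([(295,145),(262,372)],5.4,(350,165)),.120)
for n,q in(("box",b),("mat",m)):
    print(n,q.round(4).tolist(),"c",q.mean(0).round(4)); 
    print(np.linalg.norm(q-np.roll(q,-1,0),axis=1).round(4))
    v1=q[0]-q[3];v2=q[1]-q[2];w1=q[0]-q[1];w2=q[3]-q[2]
    for v in(v1,v2): print("long",np.degrees(np.arctan2(v[1],v[0])))
    for v in(w1,w2): print("short",np.degrees(np.arctan2(-v[0],v[1])))
print("h",h,h.mean(0));
```

```text
box [[0.5921, -0.1783, 0.07], [0.5624, -0.3272, 0.07], [0.3634, -0.2848, 0.07], [0.392, -0.1372, 0.07]] c [ 0.4775 -0.2319  0.07  ]
[0.1518 0.2034 0.1504 0.2043]
long -11.606877228915764
long -12.008210306300985
short -11.31492913550857
short -10.973777906266017
mat [[0.7288, 0.2486, 0.003], [0.7464, 0.0338, 0.003], [0.492, 0.0113, 0.003], [0.4727, 0.225, 0.003]] c [0.61   0.1297 0.003 ]
[0.2155 0.2554 0.2146 0.2572]
long 5.26634499628164
long 5.0660161621572275
short 4.672481842225589
short 5.15972446342071
h [[ 0.53121094 -0.24484234  0.12      ]
 [ 0.42438397 -0.22218839  0.12      ]] [ 0.47779746 -0.23351536  0.12      ]
```

```bash
cat >> h.py <<'E'
def rot(psi,th):
    c,s=np.cos(th),np.sin(th);cp,sp=np.cos(psi),np.sin(psi)
    x=[c*cp,c*sp,s];z=[s*cp,s*sp,-c]
    return np.c_[x,np.cross(z,x),z]
def cmd(st,pos,R):
    R0=Ro.from_euler("xyz",st["tcp_rot"]).as_matrix()
    sh=R0.T@(np.asarray(pos)-st["tool_pos"])*100
    rv=Ro.from_matrix(R0.T@R).as_rotvec()
    print("shift cm",sh.round(2).tolist(),"turn",rv.round(3).tolist(),"norm",np.linalg.norm(sh).round(2),np.degrees(np.linalg.norm(rv)).round(1))
BOX=np.array([0.4776,-0.2325]);BPSI=np.radians(-11.5)
MAT=np.array([0.610,0.1297]);MPSI=np.radians(5.1)
TH=np.radians(35)
def show(st):
    print("t",round(st["time_s"],2),"pos",st["tool_pos"].round(4),"rot",st["tcp_rot"].round(3),"F",st["ft_force"].round(2),"M",st["ft_torque"].round(2),"gap",round(st["finger_gap"],4)); print("q",st["joints"].round(2))
E
python3 - <<'E'
from h import *
from station import env
st=env.read_state();R=rot(BPSI,TH)
g=np.r_[BOX,.113]
cmd(st,g+R[:,2]*(.019-.10),R)
E
```

```text
shift cm [30.96, -27.43, 1.59] turn [-0.186, 0.592, 0.585] norm 41.4 48.9
```

Emit:
servo_tool --steps '[[[2, -2, -3], [-0.01, 0.04, 0.04], -1], [[5, -4.5, -4], [-0.03, 0.1, 0.1], -1], [[8, -7, -4], [-0.05, 0.16, 0.16], -1], [[11, -9.5, -4], [-0.07, 0.22, 0.22], -1], [[14, -12, -4], [-0.09, 0.28, 0.28], -1], [[17, -15, -4], [-0.11, 0.34, 0.34], -1], [[20, -17.5, -3], [-0.13, 0.4, 0.4], -1], [[23, -20, -2], [-0.14, 0.46, 0.45], -1], [[26, -23, 0], [-0.16, 0.52, 0.51], -1], [[29, -25.5, 1], [-0.18, 0.57, 0.56], -1], [[31, -27.4, 1.6], [-0.186, 0.592, 0.585], -1], [[31, -27.4, 1.6], [-0.186, 0.592, 0.585], -1]]'

```text
time_s: 1.15
tool_pos: [0.4326, -0.2362, 0.1956]
tcp_rot: [3.133, -0.607, -0.163]
ft_force: [-0.4, -0.9, 2.1]
finger_gap: 0.0853
```

Run:
```python
from h import *
from station import env,eyes
for n in("side","top"):
    d=eyes.read_camera(n); cv2.imwrite(f"pics/{n}1.png",d["frame"][:,:,::-1])
    f=d["frame"][:,:,::-1]
    x0,y0,w,hh=(310,140,140,100) if n=="side" else (330,150,140,120)
    cv2.imwrite(f"pics/{n}1c.png",cv2.convertScaleAbs(cv2.resize(f[y0:y0+hh,x0:x0+w],None,fx=5,fy=5,interpolation=cv2.INTER_CUBIC),alpha=1.5))
st=env.read_state();show(st);R=rot(BPSI,TH)
g=np.r_[BOX,.113]
cmd(st,g+R[:,2]*(.019),R)
```

```text
t 1.25 pos [ 0.43   -0.2417  0.1959] rot [ 3.13  -0.607 -0.172] F [ 0.07 -0.61 -0.5 ] M [ 0.02  0.7  -0.01] gap 0.0854
q [ 1.76 -0.13 -1.01  2.42 -1.06  0.46 -0.12]
shift cm [-0.99, -1.82, 11.27] turn [-0.005, 0.004, 0.024] norm 11.46 1.4
```

View pics/side1c.png

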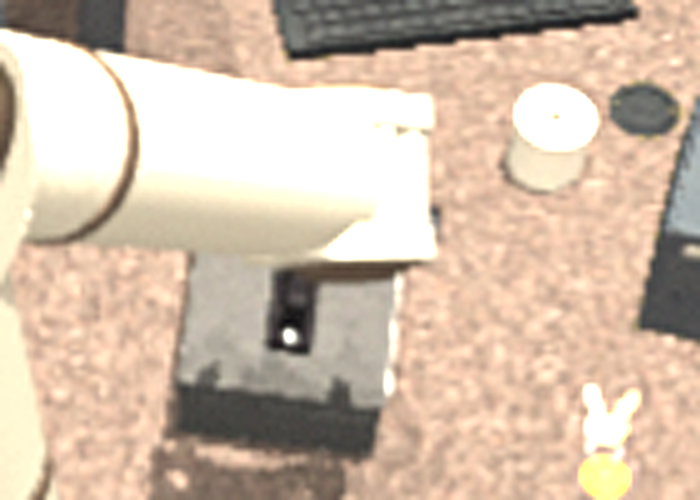

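View pics/top1c.png

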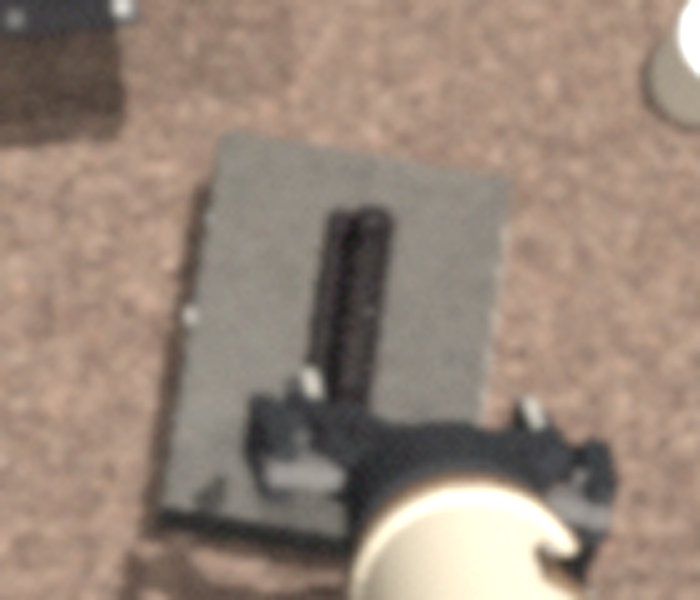

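```bash
sed -i 's/radians(35)/radians(30)/' h.py
python3 - <<'E'
from h import *
from station import env
st=env.read_state();R=rot(BPSI,TH)
g=np.r_[BOX,.113]
for b in (.06,.0): cmd(st,g+R[:,2]*(.019-b),R)
E
```

```text
shift cm [-0.66, -1.84, 5.29] turn [-0.004, -0.083, 0.024] norm 5.64 5.0
shift cm [-1.16, -1.82, 11.27] turn [-0.004, -0.083, 0.024] norm 11.47 5.0
```

Emit:
servo_tool --steps '[[[-0.3, -0.9, 1.5], [-0.002, -0.04, 0.012], -1], [[-0.7, -1.8, 3], [-0.004, -0.083, 0.024], -1], [[-0.7, -1.8, 4.5], [-0.004, -0.083, 0.024], -1], [[-0.7, -1.8, 5.3], [-0.004, -0.083, 0.024], -1], [[-0.7, -1.8, 5.3], [-0.004, -0.083, 0.024], -1]]'

```text
time_s: 1.67
tool_pos: [0.457, -0.2314, 0.1473]
tcp_rot: [-3.141, -0.524, -0.206]
ft_force: [0.3, -0.1, 1.0]
finger_gap: 0.0855
```

Run:
```python
from h import *
from station import env,eyes
for n in("top",):
    d=eyes.read_camera(n); 
    f=d["frame"][:,:,::-1]
    x0,y0,w,hh=(330,150,140,120)
    cv2.imwrite(f"pics/{n}2c.png",cv2.convertScaleAbs(cv2.resize(f[y0:y0+hh,x0:x0+w],None,fx=5,fy=5,interpolation=cv2.INTER_CUBIC),alpha=1.5))
st=env.read_state();show(st);R=rot(BPSI,TH)
g=np.r_[BOX,.113]
cmd(st,g+R[:,2]*(.019),R)
```

```text
t 1.72 pos [ 0.458  -0.2297  0.1467] rot [-3.139 -0.524 -0.204] F [0.15 0.14 0.54] M [0.12 0.46 0.02] gap 0.0853
q [ 1.54  0.13 -1.03  2.38 -0.29  0.21 -0.96]
shift cm [0.02, -0.11, 5.8] turn [-0.001, -0.0, -0.003] norm 5.81 0.2
```

View pics/top2c.png

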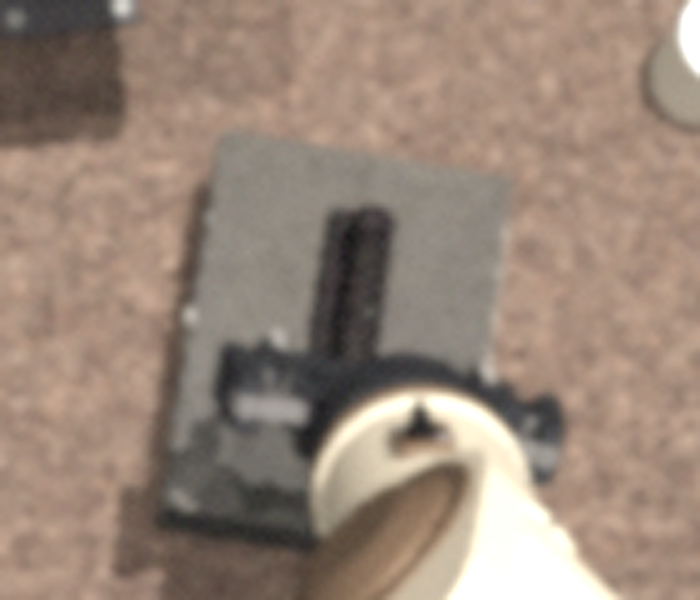

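Emit:
servo_tool --steps '[[[0, -0.1, 1], [0, 0, 0], -1], [[0, -0.1, 2], [0, 0, 0], -1], [[0, -0.1, 3], [0, 0, 0], -1], [[0, -0.1, 4], [0, 0, 0], -1], [[0, -0.1, 5], [0, 0, 0], -1], [[0, -0.1, 5.8], [0, 0, 0], -1], [[0, -0.1, 5.8], [0, 0, 0], -1], [[0, -0.1, 5.8], [0, 0, 0], -1]]'

```text
time_s: 2.38
tool_pos: [0.4859, -0.2369, 0.0961]
tcp_rot: [3.141, -0.524, -0.205]
ft_force: [1.0, -0.3, -0.4]
finger_gap: 0.0851
```

Run:
```python
from h import *
from station import env,eyes
for n in("top",):
    d=eyes.read_camera(n); 
    f=d["frame"][:,:,::-1]
    x0,y0,w,hh=(330,150,140,120)
    cv2.imwrite(f"pics/{n}3c.png",cv2.convertScaleAbs(cv2.resize(f[y0:y0+hh,x0:x0+w],None,fx=5,fy=5,interpolation=cv2.INTER_CUBIC),alpha=1.5))
st=env.read_state();show(st);R=rot(BPSI,TH)
g=np.r_[BOX,.113]
cmd(st,g+R[:,2]*(.019),R)
```

```text
t 2.43 pos [ 0.4876 -0.2365  0.0959] rot [ 3.139 -0.525 -0.202] F [-0.39 -2.48 -0.58] M [-0.02  0.55 -0.08] gap 0.0852
q [ 0.35  0.22  0.18  2.39 -1.39  0.19  0.07]
shift cm [-0.06, -0.19, -0.12] turn [0.004, -0.001, -0.001] norm 0.23 0.2
```

View pics/top3c.png

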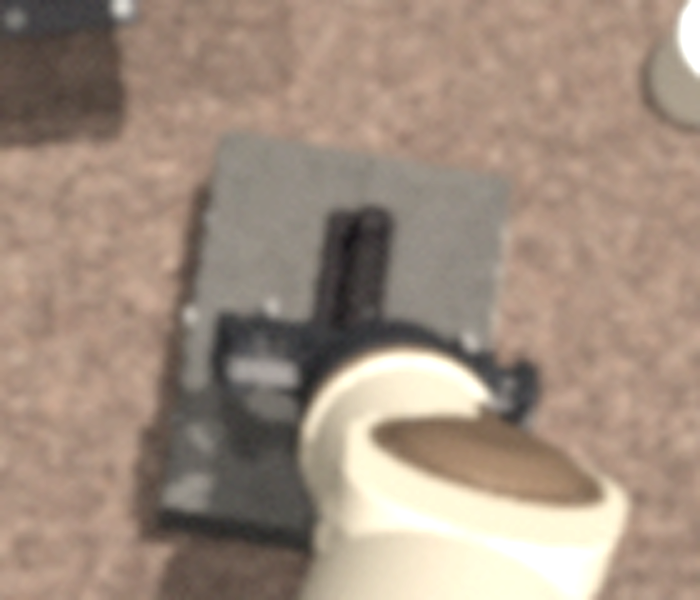

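Emit:
servo_tool --steps '[[[0, -0.2, -0.1], [0, 0, 0], -1], [[0, -0.2, -0.1], [0, 0, 0], 0], [[0, -0.2, -0.1], [0, 0, 0], 0.2], [[0, -0.2, -0.1], [0, 0, 0], 0.3], [[0, -0.2, -0.1], [0, 0, 0], 0.4], [[0, -0.2, -0.1], [0, 0, 0], 0.4]]'

```text
time_s: 2.93
tool_pos: [0.4871, -0.2355, 0.097]
tcp_rot: [3.139, -0.525, -0.204]
ft_force: [0.3, 0.2, 0.8]
finger_gap: 0.0263
```

Run:
```python
from h import *
from station import env,eyes
for n in("side","top"):
    d=eyes.read_camera(n); 
    f=d["frame"][:,:,::-1]
    x0,y0,w,hh=(310,140,140,100) if n=="side" else (330,150,140,120)
    cv2.imwrite(f"pics/{n}4c.png",cv2.convertScaleAbs(cv2.resize(f[y0:y0+hh,x0:x0+w],None,fx=5,fy=5,interpolation=cv2.INTER_CUBIC),alpha=1.5))
st=env.read_state();show(st);R=rot(BPSI,TH)
g=np.r_[BOX,.113]
cmd(st,g+R[:,2]*(.019),R)
```

```text
t 3.03 pos [ 0.4872 -0.2353  0.0969] rot [ 3.139 -0.525 -0.204] F [-0.17 -0.26 -0.03] M [ 0.18  0.55 -0.02] gap 0.0256
q [ 0.33  0.21  0.19  2.39 -1.38  0.19  0.06]
shift cm [-0.05, -0.08, 0.01] turn [0.004, -0.001, -0.003] norm 0.1 0.3
```

View pics/top4c.png

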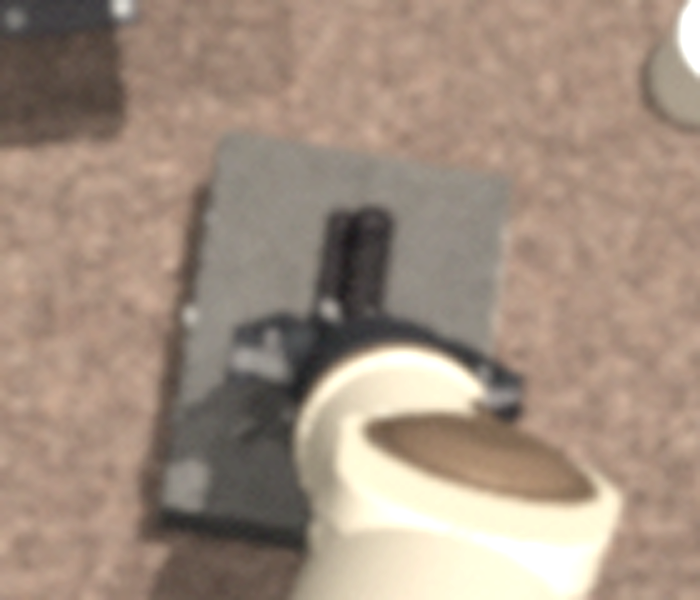

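View pics/side4c.png

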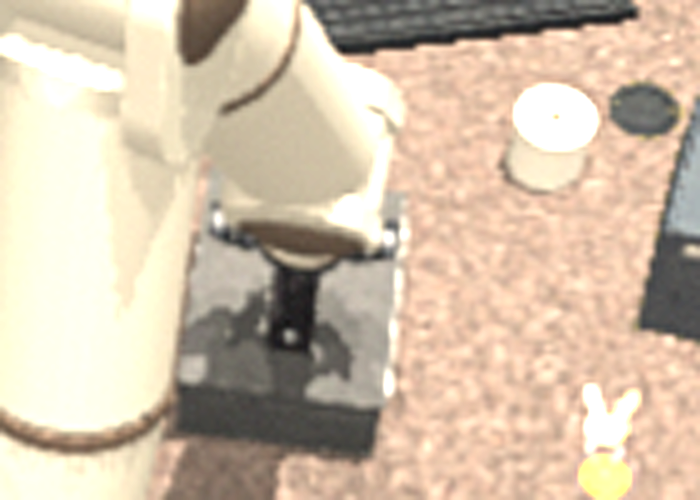

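Emit:
servo_tool --steps '[[[0, -0.1, 0], [0, 0, 0], 0.5], [[0, -0.1, 0], [0, 0, 0], 0.6], [[0, -0.1, 0], [0, 0, 0], 0.7], [[0, -0.1, 0], [0, 0, 0], 0.85], [[0, -0.1, 0], [0, 0, 0], 1], [[0, -0.1, 0], [0, 0, 0], 1], [[0, -0.1, 0], [0, 0, 0], 1]]'

```text
time_s: 3.62
tool_pos: [0.4874, -0.2342, 0.0969]
tcp_rot: [3.139, -0.525, -0.204]
ft_force: [-0.2, -0.1, -0.1]
finger_gap: -0.0002
```

Run:
```python
from h import *
from station import env
st=env.read_state();show(st);R=rot(BPSI,TH)
cmd(st,st["tool_pos"]+[0,0,.01],R)
```

```text
t 3.62 pos [ 0.4874 -0.2342  0.0969] rot [ 3.139 -0.525 -0.204] F [-0.19 -0.08 -0.1 ] M [0.14 0.53 0.01] gap -0.0002
q [ 0.33  0.21  0.2   2.39 -1.38  0.19  0.06]
shift cm [0.5, 0.0, -0.87] turn [0.004, -0.001, -0.003] norm 1.0 0.3
```

Run:
```python
from h import *
from station import env,eyes
st=env.read_state()
Rm=Ro.from_euler("xyz",st["tcp_rot"]).as_matrix()
for n in("side","top"):
    d=eyes.read_camera(n); 
    f=d["frame"][:,:,::-1].copy()
    p=proj(d,[st["tool_pos"],st["tool_pos"]-.019*Rm[:,2],np.r_[BOX,.112]])
    print(n,p.round(1).tolist())
    x0,y0,w,hh=(340,150,80,80) if n=="side" else (350,160,100,100)
    s=600//hh
    c=cv2.convertScaleAbs(cv2.resize(f[y0:y0+hh,x0:x0+w],None,fx=s,fy=s,interpolation=cv2.INTER_CUBIC),alpha=1.8)
    for q,col in zip(p,[(0,0,255),(0,255,0),(255,0,0)]): cv2.circle(c,tuple(int(v) for v in ((q-[x0,y0]+.5)*s)),3,col,-1)
    cv2.imwrite(f"pics/{n}5c.png",c)
```

```text
side [[369.2, 190.0], [369.3, 189.3], [369.4, 189.6]]
top [[399.6, 211.1], [400.2, 212.9], [400.2, 213.2]]
```

View pics/top5c.png

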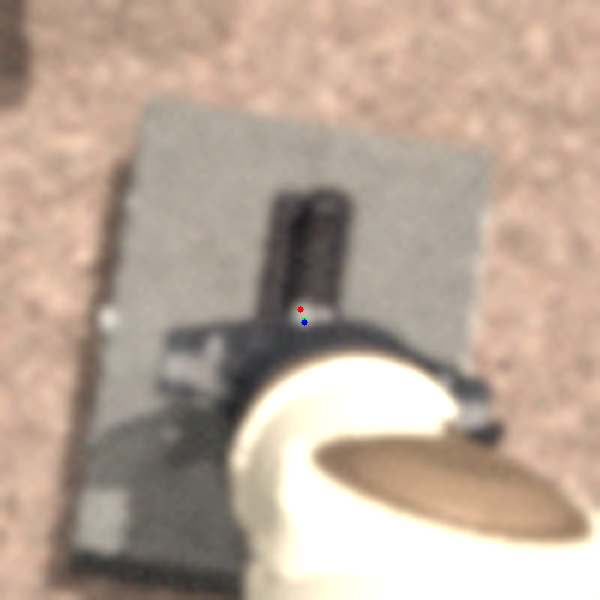

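View pics/side5c.png

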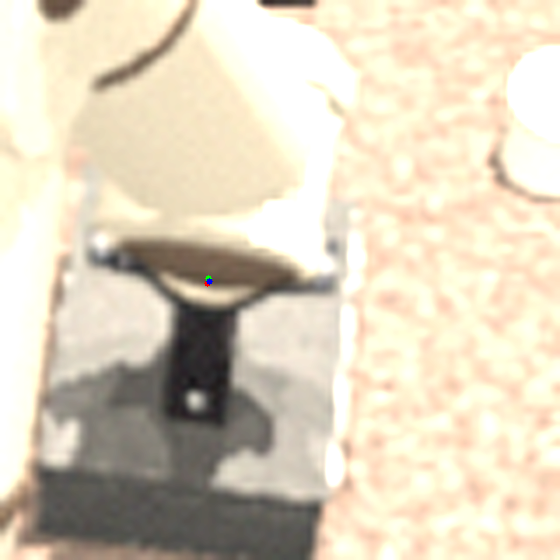

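Run:
```python
from h import *
from station import eyes
d=eyes.read_camera("top")
print("cam",ray(d,[320,240])[0], ray(eyes.read_camera("side"),[320,240])[0])
pos=np.array([.4876,-.2365,.0959]);R=Ro.from_euler("xyz",[3.139,-.525,-.202]).as_matrix()
for back in (0,.013,.03,.05,.08):
  print(back,proj(d,[pos+R@[0,s*.046,-back] for s in(-1,1)]).round(1).tolist())
for dz in (0,.02,.04): print(dz,proj(d,[pos+R@[0,s*.046,-.013]+[0,0,dz] for s in(-1,1)]).round(1).tolist())
```

```text
cam [ 0.1807083  -0.03372685  1.15962188] [-0.695181    0.02803047  1.64217446]
0 [[382.4, 208.2], [418.6, 214.1]]
0.013 [[382.6, 209.4], [419.3, 215.3]]
0.03 [[382.8, 210.9], [420.1, 217.0]]
0.05 [[383.2, 212.8], [421.1, 219.0]]
0.08 [[383.7, 215.8], [422.7, 222.2]]
0 [[382.6, 209.4], [419.3, 215.3]]
0.02 [[383.6, 207.0], [421.0, 213.1]]
0.04 [[384.7, 204.6], [422.8, 210.8]]
```

Run:
```python
from h import *
from station import env,eyes
d=eyes.read_camera("top"); f=d["frame"][:,:,::-1]
c=np.concatenate([cv2.convertScaleAbs(cv2.resize(f[185:240,375:430],None,fx=10,fy=10,interpolation=cv2.INTER_LINEAR),alpha=2.5)],1)
cv2.imwrite("pics/z6.png",c)
show(env.read_state())
```

```text
t 3.87 pos [ 0.4874 -0.2342  0.0969] rot [ 3.139 -0.525 -0.204] F [-0.04  0.01 -0.33] M [ 0.12  0.53 -0.05] gap 0.0004
q [ 0.33  0.21  0.2   2.39 -1.38  0.19  0.06]
```

View pics/z6.png

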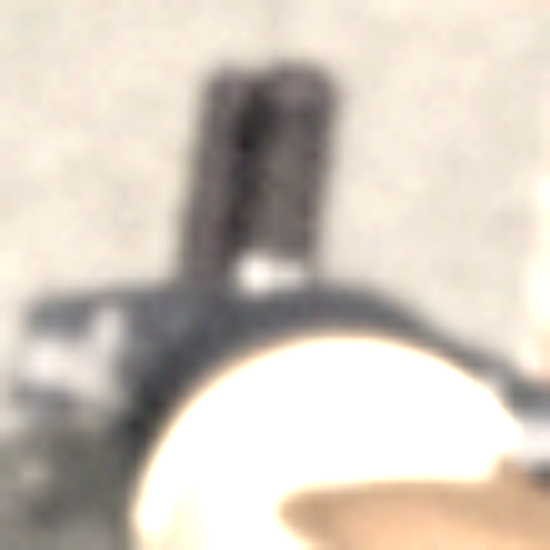

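Emit:
servo_tool --steps '[[[0.05, 0, -0.09], [0, 0, 0], 1], [[0.1, 0, -0.17], [0, 0, 0], 1], [[0.15, 0, -0.26], [0, 0, 0], 1]]'

```text
time_s: 4.12
tool_pos: [0.4874, -0.2343, 0.1]
tcp_rot: [3.139, -0.525, -0.204]
ft_force: [-0.1, 0.5, -0.1]
finger_gap: 0.0002
```

Not hooked: fingers are free. Back off along the tool axis and check where the tip really is.

Emit:
servo_tool --steps '[[[0, 0, -1.5], [0, 0, 0], 1], [[0, 0, -3], [0, 0, 0], 1], [[0, 0, -4.5], [0, 0, 0], 1], [[0, 0, -6], [0, 0, 0], 1], [[0, 0, -6], [0, 0, 0], 1]]'

```text
time_s: 4.53
tool_pos: [0.4579, -0.2286, 0.154]
tcp_rot: [3.138, -0.528, -0.203]
ft_force: [0.7, 0.7, -0.1]
finger_gap: -0.0003
```

Run:
```python
from h import *
from station import env,eyes
for n in("side","top"):
    d=eyes.read_camera(n); st=env.read_state()
    f=d["frame"][:,:,::-1].copy()
    p=proj(d,[st["tool_pos"],np.r_[BOX,.112]])
    print(n,p.round(1).tolist())
    x0,y0,w,hh=(320,140,120,100) if n=="side" else (350,160,120,100)
    s=6
    c=cv2.convertScaleAbs(cv2.resize(f[y0:y0+hh,x0:x0+w],None,fx=s,fy=s,interpolation=cv2.INTER_CUBIC),alpha=1.6)
    for q,col in zip(p,[(0,0,255),(255,0,0)]): cv2.circle(c,tuple(int(v) for v in ((q-[x0,y0]+.5)*s)),3,col,-1)
    cv2.imwrite(f"pics/{n}7c.png",c)
show(st)
```

```text
side [[369.7, 186.8], [369.4, 189.6]]
top [[401.7, 216.2], [400.2, 213.2]]
t 4.63 pos [ 0.4587 -0.2278  0.1527] rot [ 3.139 -0.527 -0.203] F [ 0.21 -0.3  -0.21] M [0.16 0.57 0.01] gap -0.0003
q [ 0.13  0.02  0.41  2.41 -0.72  0.27 -0.58]
```

View pics/top7c.png

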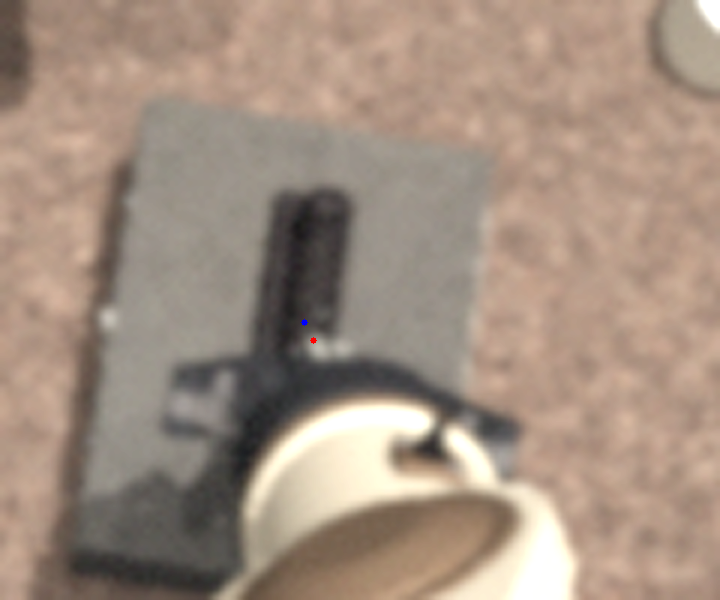

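View pics/side7c.png

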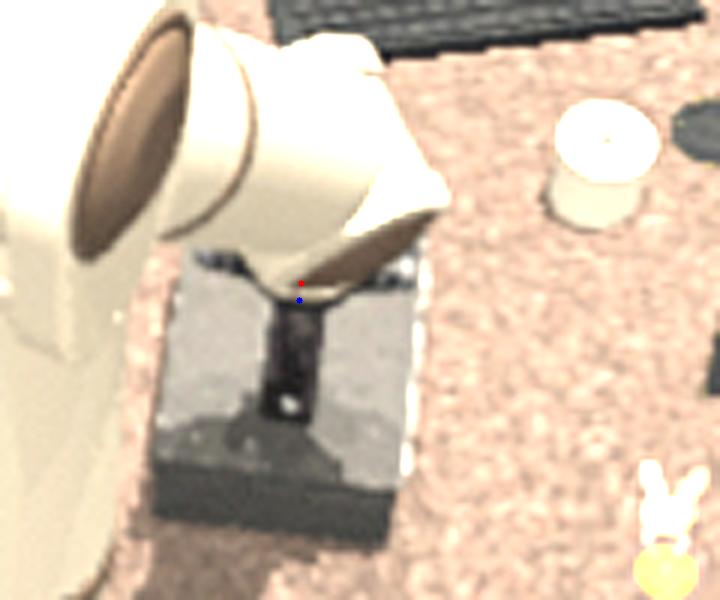

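Run:
```python
from h import *
from station import eyes
d=eyes.read_camera("top")
f=lambda c,s,o:(np.array(c,float)+.5)/s-.5+np.array(o)
F=lambda l:f(l,5.4,(350,165))
print("plate",plane(d,F([(283,150),(268,260),(248,414)]),.0835).round(4).tolist())
print("bar",plane(d,F([(296,150),(281,260),(265,370)]),.1195).round(4).tolist())
print("lidmid",plane(d,F([(131,64),(442,112),(388,520),(68,470)]),.07).round(4).tolist())
e=lambda y,P,th=BPSI: (P-BOX)@[-np.sin(th),np.cos(th)]
for z,l in((.0835,[(283,150),(268,260),(248,414)]),(.1195,[(296,150),(281,260),(265,370)])):
    P=plane(d,F(l),z)[:,:2]; print([round(float(e(0,p)),4) for p in P])
```

```text
plate [[0.5412, -0.2464, 0.0835], [0.4871, -0.2354, 0.0835], [0.4131, -0.2209, 0.0835]]
bar [[0.5289, -0.2452, 0.1195], [0.4766, -0.2346, 0.1195], [0.4254, -0.2237, 0.1195]]
lidmid [[0.5921, -0.1783, 0.07], [0.5624, -0.3272, 0.07], [0.3634, -0.2848, 0.07], [0.392, -0.1372, 0.07]]
[-0.0009, -0.001, -0.0015]
[-0.0022, -0.0022, -0.0018]
```

Emit:
servo_tool --steps '[[[-0.4, 0.3, 0.7], [0, 0, 0], 1], [[-0.8, 0.3, 1.4], [0, 0, 0], 1], [[-0.8, 0.3, 1.4], [0, 0, 0], 1]]'

```text
time_s: 4.93
tool_pos: [0.457, -0.23, 0.1337]
tcp_rot: [3.14, -0.522, -0.205]
ft_force: [-1.1, -0.4, -0.0]
finger_gap: 0.0002
```

Emit:
servo_tool --steps '[[[-0.1, 0, 0.17], [0, 0, 0], 1], [[-0.2, 0, 0.35], [0, 0, 0], 1], [[-0.2, 0, 0.35], [0, 0, 0], 1]]'

```text
time_s: 5.18
tool_pos: [0.4566, -0.2297, 0.1286]
tcp_rot: [3.141, -0.52, -0.205]
ft_force: [-0.4, -1.0, 0.3]
finger_gap: 0.0005
```

Emit:
servo_tool --steps '[[[-0.1, 0, 0.17], [0, 0, 0], 1], [[-0.15, 0, 0.26], [0, 0, 0], 1], [[-0.15, 0, 0.26], [0, 0, 0], 1]]'

```text
time_s: 5.43
tool_pos: [0.4564, -0.2298, 0.1252]
tcp_rot: [-3.141, -0.519, -0.206]
ft_force: [0.3, 0.3, -0.7]
finger_gap: 0.0001
```

Emit:
servo_tool --steps '[[[-0.07, 0, 0.13], [0, 0, 0], 1], [[-0.07, 0, 0.13], [0, 0, 0], 1]]'

```text
time_s: 5.6
tool_pos: [0.4563, -0.2299, 0.1235]
tcp_rot: [-3.141, -0.519, -0.207]
ft_force: [0.4, -0.5, 0.4]
finger_gap: -0.0001
```

Emit:
servo_tool --steps '[[[-0.1, 0, 0.17], [0, 0, 0], 1], [[-0.1, 0, 0.17], [0, 0, 0], 1]]'

```text
time_s: 5.77
tool_pos: [0.4562, -0.2299, 0.1213]
tcp_rot: [-3.141, -0.519, -0.207]
ft_force: [0.2, 0.0, 0.2]
finger_gap: -0.0
```

Emit:
servo_tool --steps '[[[-0.1, 0, 0.17], [0, 0, 0], 1], [[-0.1, 0, 0.17], [0, 0, 0], 1]]'

```text
time_s: 5.93
tool_pos: [0.4561, -0.2298, 0.1192]
tcp_rot: [-3.14, -0.518, -0.208]
ft_force: [-0.1, -0.5, -0.6]
finger_gap: 0.0002
```

Emit:
servo_tool --steps '[[[-0.1, 0, 0.17], [0, 0, 0], 1], [[-0.1, 0, 0.17], [0, 0, 0], 1]]'

```text
time_s: 6.1
tool_pos: [0.456, -0.2297, 0.1171]
tcp_rot: [-3.14, -0.518, -0.208]
ft_force: [0.0, 0.0, 0.1]
finger_gap: -0.0
```

Emit:
servo_tool --steps '[[[-0.1, 0, 0.17], [0, 0, 0], 1], [[-0.1, 0, 0.17], [0, 0, 0], 1]]'

```text
time_s: 6.27
tool_pos: [0.4561, -0.23, 0.1152]
tcp_rot: [-3.14, -0.517, -0.208]
ft_force: [-0.9, -0.2, 0.0]
finger_gap: -0.0
```

Emit:
servo_tool --steps '[[[-0.1, 0, 0.17], [0, 0, 0], 1], [[-0.1, 0, 0.17], [0, 0, 0], 1]]'

```text
time_s: 6.43
tool_pos: [0.4564, -0.2305, 0.1134]
tcp_rot: [-3.139, -0.517, -0.208]
ft_force: [0.5, -1.1, -0.3]
finger_gap: -0.0002
```

Run:
```python
from h import *
from station import env,eyes
pos=np.array([.25504,-.59704,.19455]);R=Ro.from_euler("xyz",[-3.13966,0,.40382]).as_matrix()
for n,(x0,y0,w,hh) in (("side",(465,170,80,60)),("top",(560,250,80,60))):
    d=eyes.read_camera(n); f=cv2.imread(f"pics/{n}0.png")
    c=cv2.convertScaleAbs(cv2.resize(f[y0:y0+hh,x0:x0+w],None,fx=9,fy=9,interpolation=cv2.INTER_CUBIC),alpha=2.5)
    for s in(-1,1):
      for dz,col in((0,(0,0,255)),(.025,(0,255,0)),(.05,(255,0,0))):
        q=proj(d,pos+R@[0,s*.05,-.013]+[0,0,dz])[0]; cv2.circle(c,tuple(int(v) for v in ((q-[x0,y0]+.5)*9)),3,col,-1)
    cv2.imwrite(f"pics/{n}8c.png",c)
```

```text
(no output)
```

View pics/top8c.png

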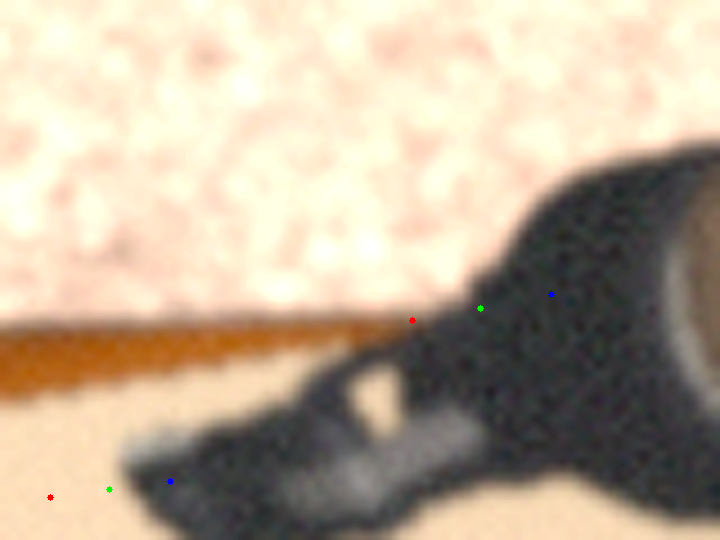

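View pics/side8c.png

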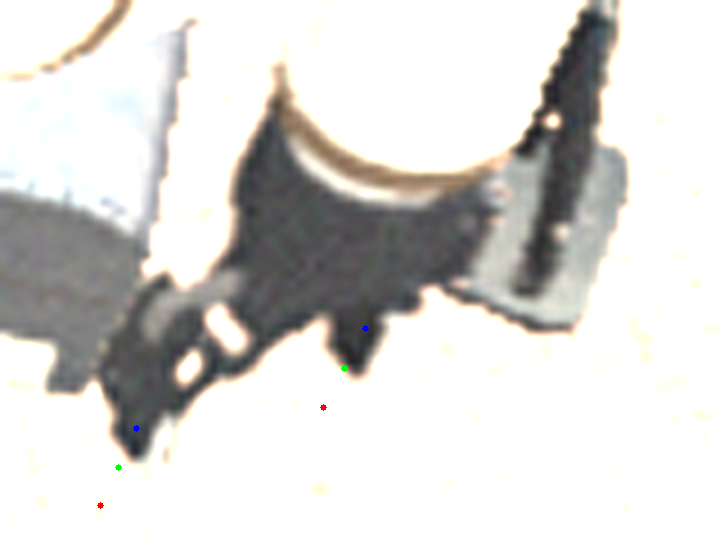

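Emit:
servo_tool --steps '[[[-0.25, 0, 0.43], [0, 0, 0], 1], [[-0.4, 0, 0.7], [0, 0, 0], 1], [[-0.4, 0, 0.7], [0, 0, 0], 1]]'

```text
time_s: 6.78
tool_pos: [0.4578, -0.2316, 0.106]
tcp_rot: [-3.137, -0.514, -0.208]
ft_force: [-0.6, 0.4, 0.3]
finger_gap: 0.0001
```

Emit:
servo_tool --steps '[[[-0.1, 0, 0.17], [0, 0, 0], 1], [[-0.1, 0, 0.17], [0, 0, 0], 1]]'

```text
time_s: 6.95
tool_pos: [0.4582, -0.2317, 0.1041]
tcp_rot: [-3.137, -0.513, -0.208]
ft_force: [-0.4, -0.4, 0.6]
finger_gap: 0.0001
```

Emit:
servo_tool --steps '[[[-0.1, 0, 0.17], [0, 0, 0], 1], [[-0.1, 0, 0.17], [0, 0, 0], 1]]'

```text
time_s: 7.12
tool_pos: [0.4584, -0.232, 0.1023]
tcp_rot: [-3.136, -0.513, -0.208]
ft_force: [-0.0, 0.0, -0.4]
finger_gap: 0.0001
```

Emit:
servo_tool --steps '[[[-0.1, 0, 0.17], [0, 0, 0], 1], [[-0.1, 0, 0.17], [0, 0, 0], 1]]'

```text
time_s: 7.28
tool_pos: [0.4587, -0.2322, 0.1005]
tcp_rot: [-3.136, -0.512, -0.208]
ft_force: [-1.2, 0.5, 0.1]
finger_gap: 0.0001
```

Emit:
servo_tool --steps '[[[-0.1, 0, 0.17], [0, 0, 0], 1], [[-0.1, 0, 0.17], [0, 0, 0], 1]]'

```text
time_s: 7.45
tool_pos: [0.459, -0.2325, 0.0987]
tcp_rot: [-3.135, -0.512, -0.208]
ft_force: [0.3, -0.5, -0.4]
finger_gap: 0.0
```

Run:
```python
from h import *
from station import env,eyes
show(env.read_state())
```

```text
t 7.45 pos [ 0.459  -0.2325  0.0987] rot [-3.135 -0.512 -0.208] F [ 0.29 -0.5  -0.45] M [0.09 0.52 0.01] gap 0.0
q [ 0.48  0.17  0.07  2.42 -1.25  0.19 -0.03]
```

Emit:
servo_tool --steps '[[[0.1, 0, 0.3], [0, 0, 0], 1], [[0.1, 0, 0.3], [0, 0, 0], 1]]'

```text
time_s: 7.62
tool_pos: [0.4614, -0.233, 0.0966]
tcp_rot: [-3.135, -0.512, -0.209]
ft_force: [0.3, -0.6, -0.5]
finger_gap: 0.0
```

Emit:
servo_tool --steps '[[[0.1, 0, 0.25], [0, 0, 0], 1], [[0.1, 0, 0.25], [0, 0, 0], 1]]'

```text
time_s: 7.78
tool_pos: [0.4636, -0.2334, 0.0952]
tcp_rot: [-3.135, -0.512, -0.209]
ft_force: [-1.2, -0.1, 4.7]
finger_gap: 0.0003
```

```bash
cat >> h.py <<'E'
BAR=np.array([.4770,-.2345]); GB=.049
E
python3 - <<'E'
from h import *
from station import env,eyes
st=env.read_state();show(st);R=rot(BPSI,TH)
g=np.r_[BAR,.1105]
for b in(.05,0): cmd(st,g+R[:,2]*(GB-b),R)
E
```

```text
t 7.78 pos [ 0.4636 -0.2334  0.0952] rot [-3.135 -0.512 -0.209] F [-1.24 -0.14  4.67] M [0.17 0.52 0.01] gap 0.0003
q [ 0.45  0.19  0.09  2.42 -1.31  0.19  0.02]
shift cm [1.91, -0.17, -0.78] turn [-0.002, 0.011, -0.007] norm 2.07 0.8
shift cm [1.97, -0.16, 4.22] turn [-0.002, 0.011, -0.007] norm 4.66 0.8
```

Emit:
servo_tool --steps '[[[0.4, -0.1, -0.8], [0, 0, 0], 1], [[1, -0.2, -1], [0, 0, 0], 0], [[1.9, -0.2, -0.8], [0, 0.01, -0.007], -1], [[1.9, -0.2, -0.8], [0, 0.01, -0.007], -1], [[1.9, -0.2, -0.8], [0, 0.01, -0.007], -1], [[1.9, -0.2, -0.8], [0, 0.01, -0.007], -1], [[1.9, -0.2, -0.8], [0, 0.01, -0.007], -1], [[1.9, -0.2, -0.8], [0, 0.01, -0.007], -1]]'

```text
time_s: 8.45
tool_pos: [0.4758, -0.234, 0.1111]
tcp_rot: [-3.139, -0.522, -0.201]
ft_force: [0.2, 1.1, 0.5]
finger_gap: 0.0833
```

Run:
```python
from h import *
from station import env,eyes
st=env.read_state();show(st);R=rot(BPSI,TH)
g=np.r_[BAR,.1105]
for b in(0,): cmd(st,g+R[:,2]*(GB-b),R)
```

```text
t 8.45 pos [ 0.4758 -0.234   0.1111] rot [-3.139 -0.522 -0.201] F [0.2  1.13 0.46] M [ 0.15  0.51 -0.01] gap 0.0833
q [ 0.38  0.16  0.16  2.4  -1.15  0.21 -0.15]
shift cm [0.09, 0.03, 5.01] turn [-0.002, 0.002, -0.001] norm 5.02 0.2
```

Emit:
servo_tool --steps '[[[0.1, 0, 1], [0, 0, 0], -1], [[0.1, 0, 2], [0, 0, 0], -1], [[0.1, 0, 3], [0, 0, 0], -1], [[0.1, 0, 4], [0, 0, 0], -1], [[0.1, 0, 4.6], [0, 0, 0], -1], [[0.1, 0, 5], [0, 0, 0], -1], [[0.1, 0, 5], [0, 0, 0], -1], [[0.1, 0, 5], [0, 0, 0], -0.5], [[0.1, 0, 5], [0, 0, 0], 0.3], [[0.1, 0, 5], [0, 0, 0], 0.3]]'

```text
time_s: 9.28
tool_pos: [0.5018, -0.2417, 0.0778]
tcp_rot: [-3.133, -0.507, -0.202]
ft_force: [0.8, 0.1, -0.4]
finger_gap: 0.0513
```

Run:
```python
from h import *
from station import env,eyes
d=eyes.read_camera("top");f=d["frame"][:,:,::-1]
cv2.imwrite("pics/z9.png",cv2.convertScaleAbs(cv2.resize(f[170:240,365:435],None,fx=8,fy=8,interpolation=cv2.INTER_CUBIC),alpha=2))
st=env.read_state();show(st);R=rot(BPSI,TH)
g=np.r_[BAR,.1105]
for b in(0,): cmd(st,g+R[:,2]*(GB-b),R)
```

```text
t 9.33 pos [ 0.5019 -0.2417  0.0779] rot [-3.133 -0.507 -0.201] F [ 1.41 -0.01  0.82] M [ 0.04  0.51 -0.03] gap 0.0435
q [ 0.41  0.28  0.11  2.34 -1.41  0.19  0.1 ]
shift cm [-0.59, -0.2, 0.79] turn [-0.009, 0.017, -0.001] norm 1.01 1.1
```

View pics/z9.png

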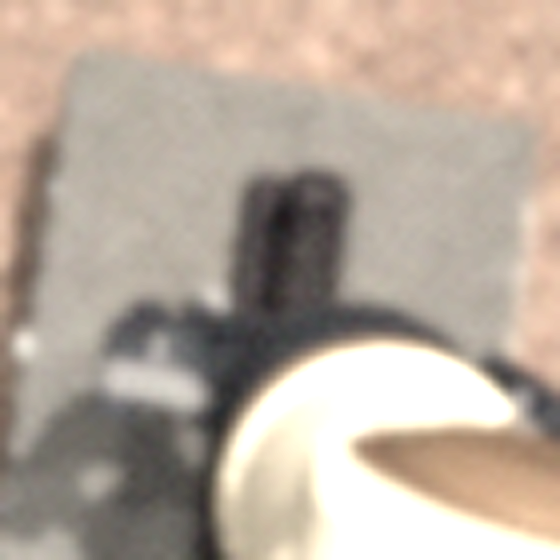

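```bash
sed -i 's/radians(30)/radians(24)/' h.py
python3 - <<'E'
from h import *
from station import env,eyes
st=env.read_state();R=rot(BPSI,TH)
g=np.r_[BAR,.1105]
for b in(0,): cmd(st,g+R[:,2]*(GB-b),R)
E
```

```text
shift cm [-1.1, -0.2, 0.78] turn [-0.009, -0.088, -0.0] norm 1.36 5.1
```

Emit:
servo_tool --steps '[[[-0.4, -0.1, 0.2], [0, -0.04, 0], 0.1], [[-0.8, -0.2, 0.4], [-0.01, -0.088, 0], 0.1], [[-1.1, -0.2, 0.6], [-0.01, -0.088, 0], 0.1], [[-1.1, -0.2, 0.8], [-0.01, -0.088, 0], 0.1], [[-1.1, -0.2, 0.8], [-0.01, -0.088, 0], 0.1], [[-1.1, -0.2, 0.8], [-0.01, -0.088, 0], 0.1]]'

```text
time_s: 9.83
tool_pos: [0.4966, -0.2381, 0.0655]
tcp_rot: [3.141, -0.419, -0.201]
ft_force: [-0.3, -0.0, 0.3]
finger_gap: 0.0385
```

Run:
```python
from h import *
from station import env,eyes
d=eyes.read_camera("top");f=d["frame"][:,:,::-1]
cv2.imwrite("pics/z10.png",cv2.convertScaleAbs(cv2.resize(f[170:240,365:435],None,fx=8,fy=8,interpolation=cv2.INTER_CUBIC),alpha=2))
st=env.read_state();show(st);R=rot(BPSI,TH)
g=np.r_[BAR,.1105]
for b in(0,): cmd(st,g+R[:,2]*(GB-b),R)
```

```text
t 9.88 pos [ 0.4964 -0.2383  0.0655] rot [ 3.141 -0.419 -0.202] F [ 0.17 -0.58  0.25] M [ 0.03  0.44 -0.  ] gap 0.0385
q [ 0.2   0.32  0.31  2.3  -1.02  0.24 -0.33]
shift cm [0.02, 0.02, -0.02] turn [0.001, -0.0, -0.001] norm 0.03 0.1
```

View pics/z10.png

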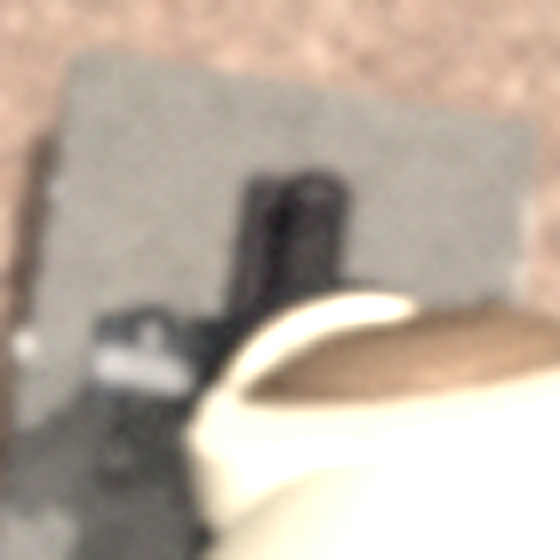

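Emit:
servo_tool --steps '[[[0, 0, 0], [0, 0, 0], 0.3], [[0, 0, 0], [0, 0, 0], 0.45], [[0, 0, 0], [0, 0, 0], 0.6], [[0, 0, 0], [0, 0, 0], 0.7], [[0, 0, 0], [0, 0, 0], 0.85], [[0, 0, 0], [0, 0, 0], 1], [[0, 0, 0], [0, 0, 0], 1], [[0, 0, 0], [0, 0, 0], 1]]'

```text
time_s: 10.55
tool_pos: [0.496, -0.2391, 0.0656]
tcp_rot: [3.14, -0.419, -0.203]
ft_force: [-5.4, -1.7, 6.0]
finger_gap: 0.015
```

Run:
```python
from h import *
from station import env,eyes
d=eyes.read_camera("top");f=d["frame"][:,:,::-1]
cv2.imwrite("pics/z11.png",cv2.convertScaleAbs(cv2.resize(f[165:265,350:450],None,fx=6,fy=6,interpolation=cv2.INTER_CUBIC),alpha=2))
st=env.read_state();show(st)
R=Ro.from_euler("xyz",st["tcp_rot"]).as_matrix(); cmd(st,st["tool_pos"]+[0,0,.01],R)
```

```text
t 10.6 pos [ 0.496  -0.2391  0.0656] rot [ 3.14  -0.419 -0.203] F [-5.31 -2.05  6.26] M [-0.04  0.86 -0.19] gap 0.0151
q [ 0.2   0.32  0.32  2.3  -1.02  0.24 -0.33]
shift cm [0.41, 0.0, -0.91] turn [0.0, 0.0, 0.0] norm 1.0 0.0
```

View pics/z11.png

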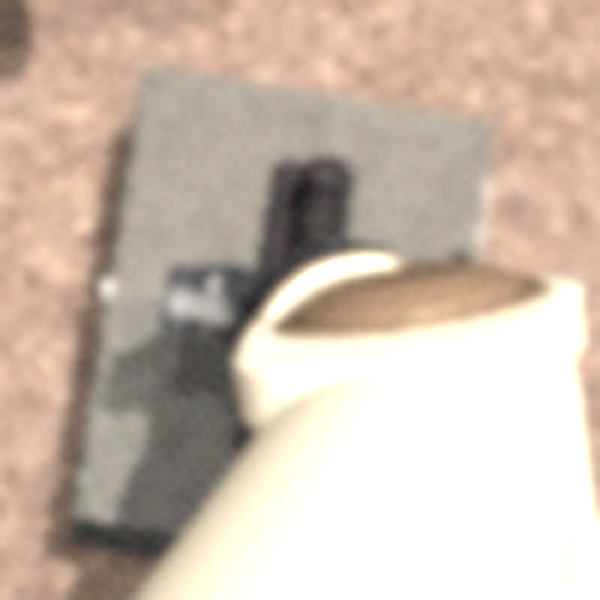

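Emit:
servo_tool --steps '[[[0.02, 0, -0.05], [0, 0, 0], 1], [[0.02, 0, -0.05], [0, 0, 0], 1]]'

```text
time_s: 10.77
tool_pos: [0.4958, -0.2388, 0.0659]
tcp_rot: [3.141, -0.419, -0.203]
ft_force: [-1.0, -1.4, -1.8]
finger_gap: 0.0152
```

```bash
python3 -c "
from h import *
from station import env
show(env.read_state())"
```

```text
t 10.77 pos [ 0.4958 -0.2388  0.0659] rot [ 3.141 -0.419 -0.203] F [-1.03 -1.38 -1.85] M [ 0.12  0.69 -0.13] gap 0.0152
q [ 0.2   0.32  0.32  2.3  -1.01  0.25 -0.34]
```

Emit:
servo_tool --steps '[[[0.01, 0, -0.02], [0, 0, 0], 1], [[0.01, 0, -0.03], [0, 0, 0], 1], [[0.01, 0, -0.03], [0, 0, 0], 1]]'

```text
time_s: 11.02
tool_pos: [0.4958, -0.2386, 0.066]
tcp_rot: [3.141, -0.418, -0.203]
ft_force: [0.4, -1.3, -3.6]
finger_gap: 0.0151
```

Emit:
servo_tool --steps '[[[0.01, 0, -0.03], [0, 0, 0], 1], [[0.01, 0, -0.03], [0, 0, 0], 1]]'

```text
time_s: 11.18
tool_pos: [0.4958, -0.2384, 0.0662]
tcp_rot: [3.141, -0.418, -0.202]
ft_force: [0.9, -1.0, -3.8]
finger_gap: 0.0148
```

Emit:
servo_tool --steps '[[[0.01, 0, -0.03], [0, 0, 0], 1], [[0.01, 0, -0.03], [0, 0, 0], 1]]'

```text
time_s: 11.35
tool_pos: [0.4957, -0.2381, 0.0663]
tcp_rot: [3.141, -0.418, -0.202]
ft_force: [1.2, -1.6, -4.7]
finger_gap: 0.0149
```

Emit:
servo_tool --steps '[[[0.02, 0, -0.05], [0, 0, 0], 1], [[0.02, 0, -0.05], [0, 0, 0], 1]]'

```text
time_s: 11.52
tool_pos: [0.4955, -0.2378, 0.0666]
tcp_rot: [3.141, -0.417, -0.202]
ft_force: [1.8, -0.9, -5.5]
finger_gap: 0.0152
```

Emit:
servo_tool --steps '[[[0.02, 0, -0.05], [0, 0, 0], 1], [[0.02, 0, -0.05], [0, 0, 0], 1]]'

```text
time_s: 11.68
tool_pos: [0.4953, -0.2375, 0.067]
tcp_rot: [-3.142, -0.417, -0.202]
ft_force: [0.4, -0.1, -6.0]
finger_gap: 0.0151
```

Emit:
servo_tool --steps '[[[0.02, 0, -0.05], [0, 0, 0], 1], [[0.02, 0, -0.05], [0, 0, 0], 1]]'

```text
time_s: 11.85
tool_pos: [0.4951, -0.2372, 0.0675]
tcp_rot: [-3.141, -0.416, -0.201]
ft_force: [1.0, -0.4, -5.9]
finger_gap: 0.0147
```

Emit:
servo_tool --steps '[[[0.04, 0, -0.09], [0, 0, 0], 1], [[0.04, 0, -0.09], [0, 0, 0], 1]]'

```text
time_s: 12.02
tool_pos: [0.4949, -0.2369, 0.0684]
tcp_rot: [-3.141, -0.416, -0.201]
ft_force: [0.7, 0.1, -6.2]
finger_gap: 0.015
```

Emit:
servo_tool --steps '[[[0.04, 0, -0.09], [0, 0, 0], 1], [[0.04, 0, -0.09], [0, 0, 0], 1]]'

```text
time_s: 12.18
tool_pos: [0.4948, -0.2365, 0.0694]
tcp_rot: [-3.14, -0.416, -0.201]
ft_force: [0.9, 0.1, -5.3]
finger_gap: 0.0148
```

```bash
python3 -c "
from h import *
from station import env,eyes
d=eyes.read_camera('top');f=d['frame'][:,:,::-1]
cv2.imwrite('pics/z12.png',cv2.convertScaleAbs(cv2.resize(f[165:265,350:450],None,fx=6,fy=6,interpolation=cv2.INTER_CUBIC),alpha=2))
show(env.read_state())"
```

```text
t 12.23 pos [ 0.4948 -0.2365  0.0693] rot [-3.14  -0.416 -0.201] F [ 1.1   0.11 -5.12] M [ 0.36  0.72 -0.06] gap 0.0152
q [ 0.17  0.31  0.34  2.3  -0.98  0.26 -0.37]
```

View pics/z12.png

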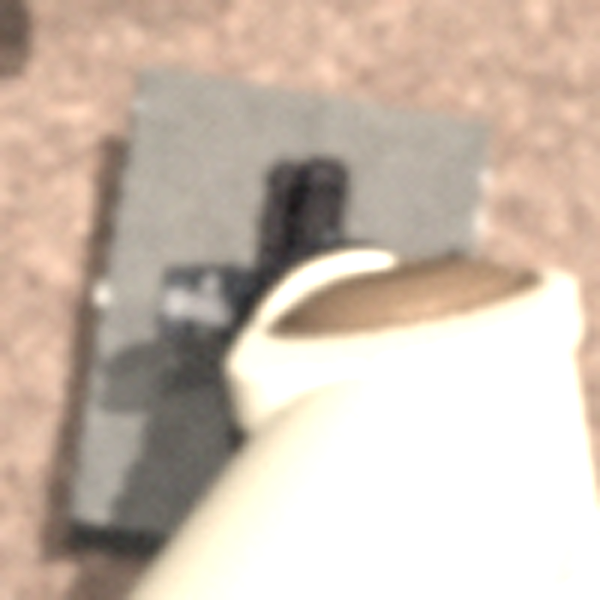

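Emit:
servo_tool --steps '[[[-0.05, 0.07, 0.1], [0, 0, 0], 1], [[-0.1, 0.15, 0.2], [0, 0, 0], 1], [[-0.12, 0.2, 0.28], [0, 0, 0], 1], [[-0.12, 0.2, 0.3], [0, 0, 0], 0.6], [[-0.12, 0.2, 0.3], [0, 0, 0], 0.2], [[-0.12, 0.2, 0.3], [0, 0, 0], -0.3], [[-0.12, 0.2, 0.3], [0, 0, 0], -1], [[-0.12, 0.2, 0.3], [0, 0, 0], -1]]'

```text
time_s: 12.9
tool_pos: [0.4949, -0.2389, 0.0666]
tcp_rot: [-3.141, -0.417, -0.201]
ft_force: [-0.1, -0.1, 0.0]
finger_gap: 0.0647
```

Emit:
servo_tool --steps '[[[0, 0, -1], [0, 0, 0], -1], [[0, 0, -2], [0, 0, 0], -1], [[0, 0, -3.5], [0, 0, 0], -1], [[0, 0, -5], [0, 0, 0], -0.5], [[0, 0, -6], [0, 0, 0], 0.2], [[0, 0, -6], [0, 0, 0], 1]]'

```text
time_s: 13.4
tool_pos: [0.4717, -0.2346, 0.1234]
tcp_rot: [-3.141, -0.42, -0.201]
ft_force: [1.0, -0.4, -0.4]
finger_gap: 0.0518
```

```bash
python3 -c "
from h import *
from station import env,eyes
d=eyes.read_camera('top');f=d['frame'][:,:,::-1]
cv2.imwrite('pics/z13.png',cv2.convertScaleAbs(cv2.resize(f[165:265,350:450],None,fx=6,fy=6,interpolation=cv2.INTER_CUBIC),alpha=2))
show(env.read_state())"
```

```text
t 13.45 pos [ 0.472  -0.2341  0.1226] rot [-3.141 -0.419 -0.2  ] F [ 0.2   0.2  -0.07] M [0.05 0.37 0.01] gap 0.0439
q [-0.02  0.16  0.57  2.32 -0.67  0.35 -0.66]
```

View pics/z13.png

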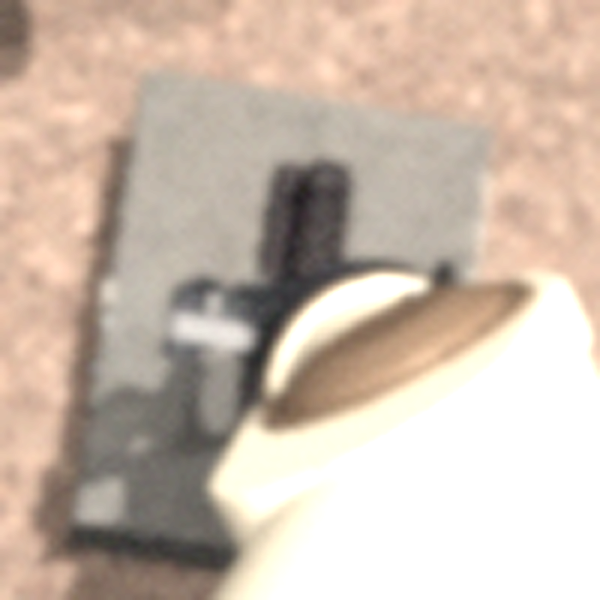

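Run:
```python
from h import *
from station import env,eyes
st=env.read_state();R=rot(BPSI,0)
n=np.array([-np.sin(BPSI),np.cos(BPSI)])
P=BOX+.06*n; print(P)
cmd(st,np.r_[P,.11],R)
cmd(st,np.r_[P,.055],R)
```

```text
[ 0.48956208 -0.17370452]
shift cm [-0.04, -6.27, 1.37] turn [-0.001, -0.419, 0.0] norm 6.42 24.0
shift cm [-2.28, -6.27, 6.39] turn [-0.001, -0.419, 0.0] norm 9.24 24.0
```

Emit:
servo_tool --steps '[[[0, -1.5, 0], [0, -0.1, 0], 1], [[0, -3, 0], [0, -0.2, 0], 1], [[0, -4.5, 0.5], [0, -0.3, 0], 1], [[0, -6.3, 1], [0, -0.4, 0], 1], [[0, -6.3, 1.4], [0, -0.419, 0], 1], [[-0.8, -6.3, 3], [0, -0.419, 0], 1], [[-1.5, -6.3, 4.6], [0, -0.419, 0], 1], [[-2, -6.3, 5.8], [0, -0.419, 0], 1], [[-2, -6.3, 5.8], [0, -0.419, 0], 1]]'

```text
time_s: 14.2
tool_pos: [0.4874, -0.1723, 0.0582]
tcp_rot: [-3.14, 0.005, -0.2]
ft_force: [-0.9, -1.8, -1.2]
finger_gap: 0.0
```

```bash
python3 -c "
from h import *
from station import env,eyes
d=eyes.read_camera('top');f=d['frame'][:,:,::-1]
cv2.imwrite('pics/z14.png',cv2.convertScaleAbs(cv2.resize(f[165:265,350:450],None,fx=6,fy=6,interpolation=cv2.INTER_CUBIC),alpha=2))
show(env.read_state())"
```

```text
t 14.25 pos [ 0.4881 -0.173   0.0597] rot [-3.141e+00  3.000e-03 -2.000e-01] F [-0.43  0.64 -0.04] M [-0.03  0.01 -0.  ] gap 0.0002
q [-0.21  0.49  0.62  2.01 -0.41  0.76 -1.12]
```

View pics/z14.png

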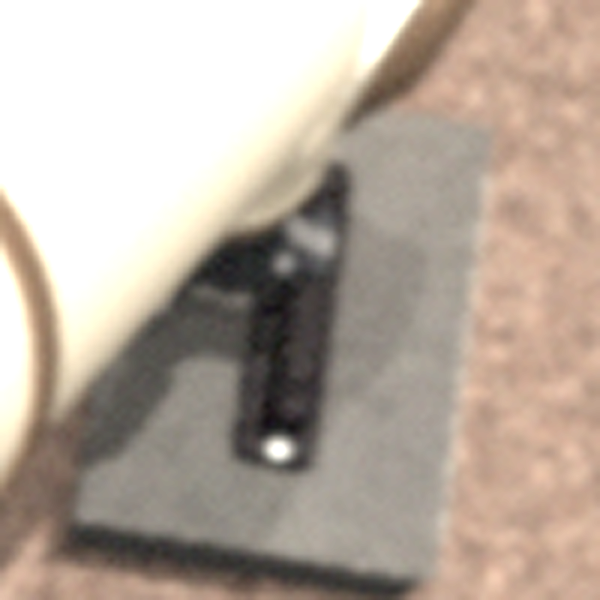

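Emit:
servo_tool --steps '[[[0, 0, -2], [0, 0, 0], 1], [[0, 0, -4], [0, 0, -0.1], 1], [[0, 0, -4], [0, 0, -0.22], 1], [[0, 0, -4], [0, 0, -0.34], 1], [[0, 0, -4], [0, 0, -0.46], 1], [[0, 0, -4], [0, 0, -0.58], 1], [[0, 0, -4], [0, 0, -0.7], 1], [[0, 0, -4], [0, 0, -0.82], 1], [[0, 0, -4], [0, 0, -0.94], 1], [[0, 0, -4], [0, 0, -1.06], 1], [[0, 0, -4], [0, 0, -1.18], 1], [[0, 0, -4], [0, 0, -1.3], 1]]'

```text
time_s: 15.25
tool_pos: [0.4888, -0.1735, 0.1008]
tcp_rot: [-3.14, -0.001, 1.105]
ft_force: [-0.2, 0.4, 0.0]
finger_gap: -0.0001
```

Run:
```python
from h import *
from station import env,eyes
st=env.read_state();show(st);R=rot(BPSI+np.pi/2,0)
n=np.array([-np.sin(BPSI),np.cos(BPSI)])
P=BOX+.06*n
cmd(st,np.r_[P,.055],R)
```

```text
t 15.25 pos [ 0.4888 -0.1735  0.1008] rot [-3.140e+00 -1.000e-03  1.105e+00] F [-0.23  0.35  0.01] M [-0.03  0.02  0.03] gap -0.0001
q [-0.01  0.37  0.36  1.98 -0.18  0.82 -0.01]
shift cm [0.01, 0.08, 4.58] turn [-0.002, -0.001, -0.265] norm 4.58 15.2
```

Emit:
servo_tool --steps '[[[0, 0.1, 0], [0, 0, -0.12], 1], [[0, 0.1, 1.2], [0, 0, -0.25], 1], [[0, 0.1, 2.4], [0, 0, -0.265], 1], [[0, 0.1, 3.4], [0, 0, -0.265], 1], [[0, 0.1, 4.2], [0, 0, -0.265], 1], [[0, 0.1, 4.4], [0, 0, -0.265], 1]]'

```text
time_s: 15.75
tool_pos: [0.4889, -0.1738, 0.0558]
tcp_rot: [-3.139, -0.001, 1.368]
ft_force: [-0.3, -0.1, 0.2]
finger_gap: -0.0001
```

```bash
python3 -c "
from h import *
from station import env,eyes
for n,(x,y) in dict(top=(350,165),side=(320,150)).items():
  d=eyes.read_camera(n);f=d['frame'][:,:,::-1]
  cv2.imwrite('pics/z15%s.png'%n,cv2.convertScaleAbs(cv2.resize(f[y:y+100,x:x+100],None,fx=6,fy=6,interpolation=cv2.INTER_CUBIC),alpha=2 if n=='top' else 1.4))
show(env.read_state())"
```

```text
t 15.85 pos [ 0.4894 -0.1739  0.0565] rot [-3.139e+00 -1.000e-03  1.369e+00] F [-0.39  0.14  0.28] M [-0.    0.04  0.04] gap 0.0001
q [ 0.06  0.44  0.28  2.   -0.18  0.72  0.25]
```

View pics/z15top.png

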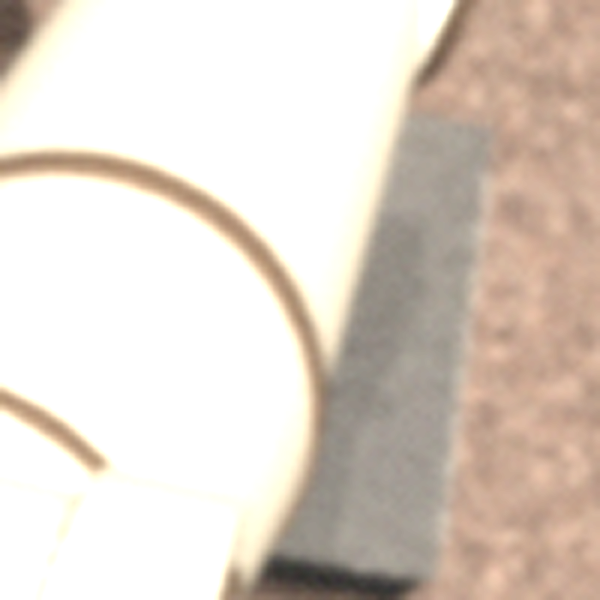

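View pics/z15side.png

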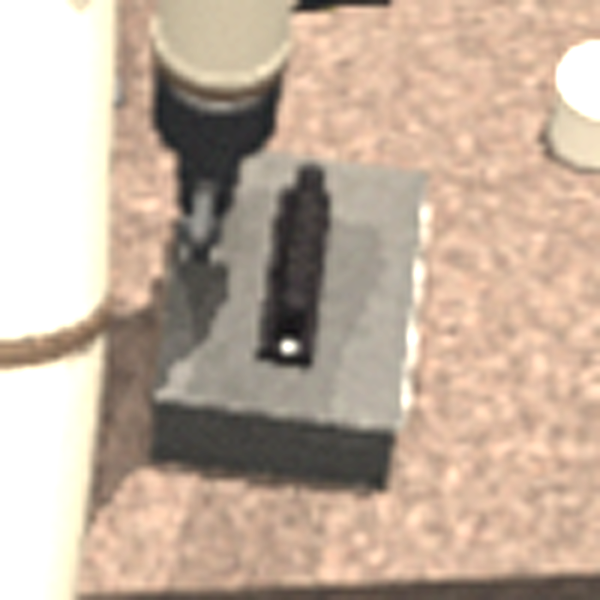

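Emit:
servo_tool --steps '[[[0, 0, 0.4], [0, 0, 0], 1], [[0, 0, 0.7], [0, 0, 0], 1], [[0, 0, 0.7], [0, 0, 0], 1]]'

```text
time_s: 16.1
tool_pos: [0.4891, -0.1737, 0.0491]
tcp_rot: [-3.139, -0.001, 1.369]
ft_force: [-0.6, 0.1, 0.2]
finger_gap: -0.0002
```

Emit:
servo_tool --steps '[[[0, 0, 0.15], [0, 0, 0], 1], [[0, 0, 0.15], [0, 0, 0], 1]]'

```text
time_s: 16.27
tool_pos: [0.4891, -0.1736, 0.0475]
tcp_rot: [-3.139, -0.001, 1.369]
ft_force: [-0.5, -0.6, 1.3]
finger_gap: -0.0002
```

Emit:
servo_tool --steps '[[[0, 0, 0.15], [0, 0, 0], 1], [[0, 0, 0.15], [0, 0, 0], 1]]'

```text
time_s: 16.43
tool_pos: [0.4891, -0.1736, 0.0459]
tcp_rot: [-3.139, -0.001, 1.369]
ft_force: [0.7, 0.0, -0.1]
finger_gap: -0.0001
```

Emit:
servo_tool --steps '[[[0, 0, 0.15], [0, 0, 0], 1], [[0, 0, 0.15], [0, 0, 0], 1]]'

```text
time_s: 16.6
tool_pos: [0.4889, -0.1735, 0.0442]
tcp_rot: [-3.138, -0.001, 1.369]
ft_force: [0.0, -0.4, -0.4]
finger_gap: 0.0002
```

Emit:
servo_tool --steps '[[[0, 0, 0.15], [0, 0, 0], 1], [[0, 0, 0.15], [0, 0, 0], 1]]'

```text
time_s: 16.77
tool_pos: [0.4888, -0.1734, 0.0424]
tcp_rot: [-3.138, -0.001, 1.369]
ft_force: [0.7, -0.5, 0.2]
finger_gap: -0.0002
```

Emit:
servo_tool --steps '[[[0, 0, 0.12], [0, 0, 0], 1], [[0, 0, 0.12], [0, 0, 0], 1]]'

```text
time_s: 16.93
tool_pos: [0.4886, -0.1734, 0.041]
tcp_rot: [-3.138, -0.001, 1.369]
ft_force: [-0.0, -0.0, 0.4]
finger_gap: -0.0001
```

Emit:
servo_tool --steps '[[[0, 0, 0.12], [0, 0, 0], 1], [[0, 0, 0.12], [0, 0, 0], 1]]'

```text
time_s: 17.1
tool_pos: [0.4884, -0.1733, 0.0396]
tcp_rot: [-3.137, -0.001, 1.369]
ft_force: [0.3, -0.5, -0.5]
finger_gap: -0.0001
```

Emit:
servo_tool --steps '[[[0, 0, 0.12], [0, 0, 0], 1], [[0, 0, 0.12], [0, 0, 0], 1]]'

```text
time_s: 17.27
tool_pos: [0.4885, -0.1733, 0.0388]
tcp_rot: [-3.137, -0.002, 1.369]
ft_force: [-1.0, 0.0, 4.1]
finger_gap: 0.0006
```

Emit:
servo_tool --steps '[[[0, 0, 0.12], [0, 0, 0], 1], [[0, 0, 0.12], [0, 0, 0], 1]]'

```text
time_s: 17.43
tool_pos: [0.4886, -0.1732, 0.038]
tcp_rot: [-3.138, -0.002, 1.369]
ft_force: [-1.5, 0.6, 4.5]
finger_gap: 0.0
```

Emit:
servo_tool --steps '[[[0, 0, 0.12], [0, 0, 0], 1], [[0, 0, 0.12], [0, 0, 0], 1]]'

```text
time_s: 17.6
tool_pos: [0.4885, -0.1731, 0.0373]
tcp_rot: [-3.137, -0.002, 1.369]
ft_force: [-2.2, 0.5, 5.1]
finger_gap: -0.0001
```

Emit:
servo_tool --steps '[[[0, 0, 0.12], [0, 0, 0], 1], [[0, 0, 0.12], [0, 0, 0], 1]]'

```text
time_s: 17.77
tool_pos: [0.4886, -0.1731, 0.0368]
tcp_rot: [-3.138, -0.003, 1.369]
ft_force: [-2.0, 0.5, 6.7]
finger_gap: -0.0002
```

Emit:
servo_tool --steps '[[[0, 0, 0.12], [0, 0, 0], 1], [[0, 0, 0.12], [0, 0, 0], 1]]'

```text
time_s: 17.93
tool_pos: [0.4887, -0.1731, 0.0357]
tcp_rot: [-3.138, -0.003, 1.369]
ft_force: [0.2, -0.6, 0.5]
finger_gap: 0.0
```

Emit:
servo_tool --steps '[[[0, 0, 0.1], [0, 0, 0], 1], [[0, 0, 0.1], [0, 0, 0], 1]]'

```text
time_s: 18.1
tool_pos: [0.4888, -0.1732, 0.0345]
tcp_rot: [-3.138, -0.003, 1.369]
ft_force: [0.5, -0.2, 0.9]
finger_gap: 0.0
```

Emit:
servo_tool --steps '[[[0, 0, 0.1], [0, 0, 0], 1], [[0, 0, 0.1], [0, 0, 0], 1]]'

```text
time_s: 18.27
tool_pos: [0.4889, -0.1732, 0.0344]
tcp_rot: [-3.138, -0.003, 1.369]
ft_force: [-2.8, 1.5, 10.9]
finger_gap: -0.0001
```

Emit:
servo_tool --steps '[[[0, 0, 0.08], [0, 0, 0], 1], [[0, 0, 0.08], [0, 0, 0], 1]]'

```text
time_s: 18.43
tool_pos: [0.4889, -0.1731, 0.0344]
tcp_rot: [-3.138, -0.004, 1.369]
ft_force: [-2.2, 1.5, 10.4]
finger_gap: 0.0
```

```bash
echo "GB=.0545" >> h.py
python3 - <<'E'
from h import *
from station import env,eyes
st=env.read_state();R=rot(BPSI,TH)
g=np.r_[BAR,.1115]
p=g+R[:,2]*(GB-.06); print(p)
cmd(st,p,R); cmd(st,g+R[:,2]*GB,R)
E
```

```text
[ 0.47480786 -0.234054    0.1165245 ]
shift cm [-6.22, -0.19, -8.23] turn [-0.334, 0.329, 1.543] norm 10.32 92.4
shift cm [-6.24, 2.27, -2.76] turn [-0.334, 0.329, 1.543] norm 7.19 92.4
```

Emit:
servo_tool --steps '[[[0, 0, -3], [0, 0, 0], 1], [[0, 0, -6], [-0.02, 0.02, 0.1], 1], [[0, 0, -8.5], [-0.05, 0.05, 0.22], 1], [[-0.7, 0, -9], [-0.07, 0.07, 0.34], 1], [[-1.4, 0, -9], [-0.1, 0.1, 0.46], 1], [[-2.1, -0.1, -9], [-0.125, 0.125, 0.58], 1], [[-2.8, -0.1, -9], [-0.15, 0.15, 0.7], 1], [[-3.5, -0.1, -9], [-0.178, 0.175, 0.82], 1], [[-4.2, -0.2, -9], [-0.204, 0.2, 0.94], 0.6], [[-5, -0.2, -9], [-0.23, 0.226, 1.06], 0], [[-5.6, -0.2, -8.6], [-0.256, 0.25, 1.18], -0.5], [[-6.2, -0.2, -8.3], [-0.28, 0.276, 1.3], -1]]'

```text
time_s: 19.43
tool_pos: [0.4743, -0.2347, 0.1171]
tcp_rot: [3.095, -0.36, 0.059]
ft_force: [-0.5, 0.6, 0.2]
finger_gap: 0.0482
```

Run:
```python
from h import *
from station import env,eyes
st=env.read_state();R=rot(BPSI,TH);show(st)
g=np.r_[BAR,.1115]
p=g+R[:,2]*(GB-.06); print(p)
cmd(st,p,R); cmd(st,g+R[:,2]*GB,R)
```

```text
t 19.43 pos [ 0.4743 -0.2347  0.1171] rot [ 3.095 -0.36   0.059] F [-0.49  0.55  0.2 ] M [0.03 0.35 0.02] gap 0.0482
q [ 0.1   0.2   0.47  2.26 -0.61  0.45 -0.45]
[ 0.47480786 -0.234054    0.1165245 ]
shift cm [0.03, -0.06, 0.07] turn [-0.052, 0.053, 0.241] norm 0.1 14.5
shift cm [0.31, 0.29, 6.05] turn [-0.052, 0.053, 0.241] norm 6.07 14.5
```

Emit:
servo_tool --steps '[[[0, 0, -0.5], [-0.026, 0.026, 0.12], -1], [[0, 0, -0.5], [-0.052, 0.053, 0.241], -1], [[0, 0, 0], [-0.052, 0.053, 0.241], -1], [[0, 0, 0], [-0.052, 0.053, 0.241], -1], [[0, 0, 0], [-0.052, 0.053, 0.241], -1]]'

```text
time_s: 19.85
tool_pos: [0.4742, -0.2344, 0.1169]
tcp_rot: [3.141, -0.418, -0.199]
ft_force: [0.1, 0.6, -0.5]
finger_gap: 0.0858
```

Run:
```python
from h import *
from station import env,eyes
d=eyes.read_camera("top");f=d["frame"][:,:,::-1]
cv2.imwrite("pics/z16.png",cv2.convertScaleAbs(cv2.resize(f[165:265,350:450],None,fx=6,fy=6,interpolation=cv2.INTER_CUBIC),alpha=2))
st=env.read_state();R=rot(BPSI,TH);show(st)
g=np.r_[BAR,.1115]
cmd(st,g+R[:,2]*GB,R)
```

```text
t 19.9 pos [ 0.4744 -0.2348  0.1172] rot [ 3.141 -0.419 -0.199] F [-0.69 -0.73 -0.59] M [ 0.05  0.42 -0.04] gap 0.0853
q [ 0.05  0.17  0.49  2.32 -0.67  0.34 -0.65]
shift cm [-0.0, -0.08, 6.07] turn [0.0, 0.0, 0.001] norm 6.07 0.1
```

View pics/z16.png

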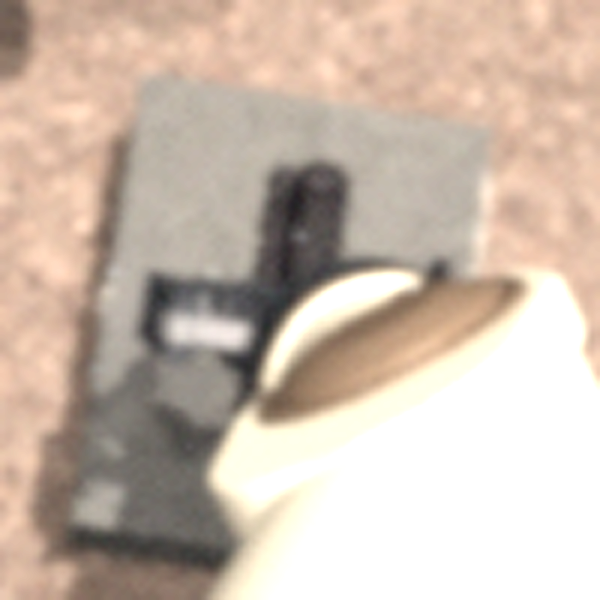

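Emit:
servo_tool --steps '[[[0, -0.1, 1.2], [0, 0, 0], -1], [[0, -0.1, 2.4], [0, 0, 0], -1], [[0, -0.1, 3.6], [0, 0, 0], -1], [[0, -0.1, 4.8], [0, 0, 0], -1], [[0, -0.1, 5.6], [0, 0, 0], -1], [[0, -0.1, 6], [0, 0, 0], -1], [[0, -0.1, 6], [0, 0, 0], -0.5], [[0, -0.1, 6], [0, 0, 0], 0.1], [[0, -0.1, 6], [0, 0, 0], 0.4], [[0, -0.1, 6], [0, 0, 0], 0.5]]'

```text
time_s: 20.73
tool_pos: [0.4988, -0.2389, 0.063]
tcp_rot: [3.141, -0.42, -0.199]
ft_force: [-0.2, -0.6, -0.2]
finger_gap: 0.0384
```

Run:
```python
from h import *
from station import env,eyes
st=env.read_state();R=rot(BPSI,TH);show(st)
g=np.r_[BAR,.1115]
cmd(st,g+R[:,2]*GB,R)
```

```text
t 20.73 pos [ 0.4988 -0.2389  0.063 ] rot [ 3.141 -0.42  -0.199] F [-0.16 -0.65 -0.22] M [ 0.07  0.41 -0.01] gap 0.0384
q [ 0.23  0.32  0.28  2.3  -1.01  0.23 -0.33]
shift cm [-0.06, 0.0, 0.12] turn [0.0, -0.001, 0.001] norm 0.13 0.1
```

Emit:
servo_tool --steps '[[[-0.1, 0, 0.1], [0, 0, 0], 0.55], [[-0.1, 0, 0.1], [0, 0, 0], 0.65], [[-0.1, 0, 0.1], [0, 0, 0], 0.75], [[-0.1, 0, 0.1], [0, 0, 0], 0.9], [[-0.1, 0, 0.1], [0, 0, 0], 1], [[-0.1, 0, 0.1], [0, 0, 0], 1], [[-0.1, 0, 0.1], [0, 0, 0], 1]]'

```text
time_s: 21.32
tool_pos: [0.4985, -0.2381, 0.062]
tcp_rot: [-3.142, -0.42, -0.199]
ft_force: [-2.0, 3.2, 6.5]
finger_gap: 0.015
```

Emit:
servo_tool --steps '[[[0.02, 0, -0.05], [0, 0, 0], 1], [[0.02, 0, -0.05], [0, 0, 0], 1]]'

```text
time_s: 21.48
tool_pos: [0.4982, -0.2381, 0.0623]
tcp_rot: [3.142, -0.42, -0.199]
ft_force: [0.7, 0.6, -3.2]
finger_gap: 0.015
```

Emit:
servo_tool --steps '[[[0.01, 0, -0.03], [0, 0, 0], 1], [[0.01, 0, -0.03], [0, 0, 0], 1]]'

```text
time_s: 21.65
tool_pos: [0.4979, -0.2381, 0.0623]
tcp_rot: [3.142, -0.419, -0.199]
ft_force: [1.2, -0.1, -4.4]
finger_gap: 0.0153
```

Emit:
servo_tool --steps '[[[0.01, 0, -0.03], [0, 0, 0], 1], [[0.01, 0, -0.03], [0, 0, 0], 1]]'

```text
time_s: 21.82
tool_pos: [0.4977, -0.2381, 0.0623]
tcp_rot: [3.141, -0.418, -0.199]
ft_force: [1.1, -0.2, -5.6]
finger_gap: 0.0152
```

Emit:
servo_tool --steps '[[[0.01, 0, -0.03], [0, 0, 0], 1], [[0.01, 0, -0.03], [0, 0, 0], 1]]'

```text
time_s: 21.98
tool_pos: [0.4973, -0.238, 0.0624]
tcp_rot: [3.141, -0.418, -0.199]
ft_force: [1.0, -0.5, -5.7]
finger_gap: 0.0152
```

Emit:
servo_tool --steps '[[[0.01, 0, -0.03], [0, 0, 0], 1], [[0.01, 0, -0.03], [0, 0, 0], 1]]'

```text
time_s: 22.15
tool_pos: [0.4969, -0.2379, 0.0625]
tcp_rot: [-3.142, -0.417, -0.199]
ft_force: [1.3, -0.9, -6.2]
finger_gap: 0.0151
```

Emit:
servo_tool --steps '[[[0.04, 0, -0.03], [0, 0, 0], 1], [[0.04, 0, -0.03], [0, 0, 0], 1]]'

```text
time_s: 22.32
tool_pos: [0.4968, -0.2379, 0.0627]
tcp_rot: [-3.141, -0.417, -0.2]
ft_force: [1.3, -0.6, -5.6]
finger_gap: 0.0149
```

Emit:
servo_tool --steps '[[[0.04, 0, -0.03], [0, 0, 0], 1], [[0.04, 0, -0.03], [0, 0, 0], 1]]'

```text
time_s: 22.48
tool_pos: [0.4968, -0.2378, 0.0631]
tcp_rot: [-3.141, -0.416, -0.2]
ft_force: [0.7, -0.9, -6.1]
finger_gap: 0.0148
```

Emit:
servo_tool --steps '[[[0.04, 0, -0.05], [0, 0, 0], 1], [[0.04, 0, -0.05], [0, 0, 0], 1]]'

```text
time_s: 22.65
tool_pos: [0.4967, -0.2376, 0.0635]
tcp_rot: [-3.141, -0.416, -0.2]
ft_force: [0.0, 0.1, -5.9]
finger_gap: 0.015
```

```bash
python3 -c "
from h import *
from station import env,eyes
d=eyes.read_camera('top');f=d['frame'][:,:,::-1]
cv2.imwrite('pics/z17.png',cv2.convertScaleAbs(cv2.resize(f[165:265,350:450],None,fx=6,fy=6,interpolation=cv2.INTER_CUBIC),alpha=2))
show(env.read_state())"
```

```text
t 22.7 pos [ 0.4967 -0.2376  0.0635] rot [-3.141 -0.416 -0.199] F [ 0.33 -1.57 -7.21] M [0.28 0.72 0.02] gap 0.0151
q [ 0.22  0.32  0.29  2.3  -1.    0.24 -0.35]
```

View pics/z17.png

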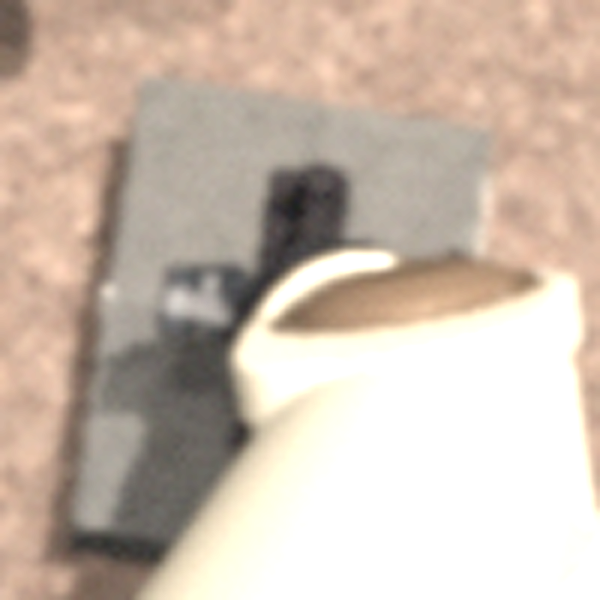

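Emit:
servo_tool --steps '[[[0.03, 0, -0.05], [0, 0, 0], 1], [[0.03, 0, -0.05], [0, 0, 0], 1]]'

```text
time_s: 22.87
tool_pos: [0.4964, -0.2374, 0.0638]
tcp_rot: [-3.141, -0.415, -0.199]
ft_force: [0.0, 0.3, -8.0]
finger_gap: 0.0153
```

Emit:
servo_tool --steps '[[[0.03, 0, -0.05], [0, 0, 0], 1], [[0.03, 0, -0.05], [0, 0, 0], 1]]'

```text
time_s: 23.03
tool_pos: [0.4961, -0.2372, 0.0642]
tcp_rot: [-3.141, -0.414, -0.199]
ft_force: [-1.3, 0.2, -7.6]
finger_gap: 0.0151
```

Emit:
servo_tool --steps '[[[0.03, 0, -0.03], [0, 0, 0], 1], [[0.03, 0, -0.03], [0, 0, 0], 1], [[0.03, 0, -0.03], [0, 0, 0], 1], [[0.03, 0, -0.03], [0, 0, 0], 1], [[0.03, 0, -0.03], [0, 0, 0], 1], [[0.03, 0, -0.03], [0, 0, 0], 1], [[0.03, 0, -0.03], [0, 0, 0], 1], [[0.03, 0, -0.03], [0, 0, 0], 1]]'

```text
time_s: 23.7
tool_pos: [0.4962, -0.2373, 0.0645]
tcp_rot: [-3.141, -0.414, -0.199]
ft_force: [0.5, -0.0, -8.8]
finger_gap: 0.015
```

```bash
python3 -c "
from h import *
from station import env,eyes
for n,(x,y) in dict(top=(350,165),side=(320,150)).items():
  d=eyes.read_camera(n);f=d['frame'][:,:,::-1]
  cv2.imwrite('pics/z18%s.png'%n,cv2.convertScaleAbs(cv2.resize(f[y:y+100,x:x+100],None,fx=6,fy=6,interpolation=cv2.INTER_CUBIC),alpha=2 if n=='top' else 1.4))
st=env.read_state();show(st)
R=Ro.from_euler('xyz',st['tcp_rot']).as_matrix(); cmd(st,st['tool_pos']+[0,0,.01],R)"
```

```text
t 23.8 pos [ 0.4962 -0.2373  0.0645] rot [-3.141 -0.414 -0.199] F [-0.12 -0.25 -8.24] M [0.24 1.15 0.02] gap 0.0147
q [ 0.21  0.32  0.3   2.3  -0.99  0.25 -0.36]
shift cm [0.4, -0.0, -0.92] turn [0.0, 0.0, 0.0] norm 1.0 0.0
```

View pics/z18side.png

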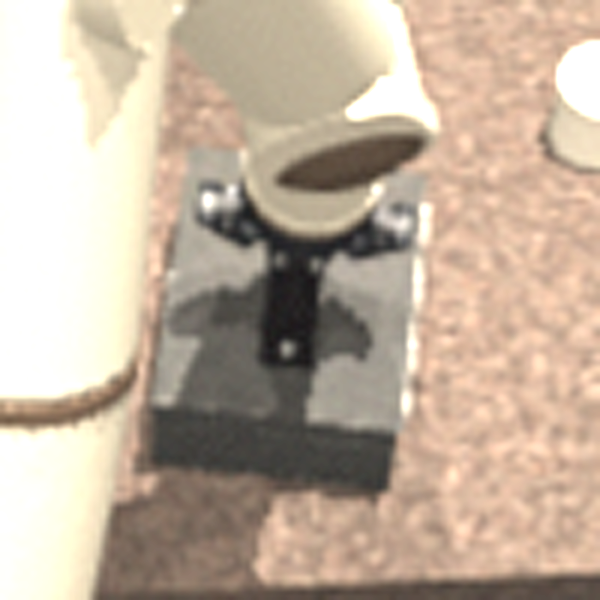

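View pics/z18top.png

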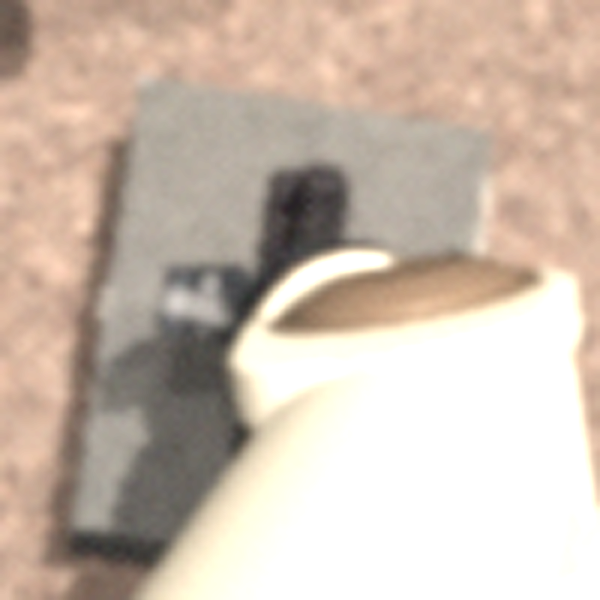

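```bash
python3 -c "
from h import *
from station import env,eyes
d=eyes.read_camera('top')
print(plane(d,[(263,276),(313,267),(237,258),(196,262),(159,252),(187,205)],.02).round(3))
"
```

```text
[[ 0.345  0.121  0.02 ]
 [ 0.365 -0.011  0.02 ]
 [ 0.396  0.189  0.02 ]
 [ 0.388  0.297  0.02 ]
 [ 0.419  0.395  0.02 ]
 [ 0.546  0.326  0.02 ]]
```

```bash
cat >> h.py <<'E'
def Rp(yaw,th=.414): return rot(yaw,th)
E
python3 - <<'E'
from h import *
from station import env
st=env.read_state()
for p,y in(((.4962,-.2373,.115),-.199),((.54,-.08,.115),-.07),((.575,.11,.115),.091)): print(p);cmd(st,p,Rp(y))
E
```

```text
(0.4962, -0.2373, 0.115)
shift cm [2.03, -0.0, -4.62] turn [-0.001, -0.0, -0.0] norm 5.05 0.0
(0.54, -0.08, 0.115)
shift cm [3.11, -16.29, -4.13] turn [0.051, -0.0, -0.118] norm 17.09 7.4
(0.575, 0.11, 0.115)
shift cm [2.81, -35.61, -4.25] turn [0.116, -0.0, -0.266] norm 35.97 16.6
```

Emit:
servo_tool --steps '[[[0.06, 0, -0.1], [0, 0, 0], 1], [[0.12, 0, -0.25], [0, 0, 0], 1], [[0.2, 0, -0.45], [0, 0, 0], 1], [[0.3, 0, -0.7], [0, 0, 0], 1], [[0.4, 0, -1], [0, 0, 0], 1], [[0.4, 0, -1], [0, 0, 0], 1]]'

```text
time_s: 24.35
tool_pos: [0.4963, -0.2374, 0.0761]
tcp_rot: [-3.141, -0.415, -0.199]
ft_force: [0.6, -0.5, -8.6]
finger_gap: 0.0152
```

```bash
python3 -c "
from h import *
from station import env,eyes
for n,(x,y) in dict(top=(350,165),side=(320,150)).items():
  d=eyes.read_camera(n);f=d['frame'][:,:,::-1]
  cv2.imwrite('pics/z19%s.png'%n,cv2.convertScaleAbs(cv2.resize(f[y:y+100,x:x+100],None,fx=6,fy=6,interpolation=cv2.INTER_CUBIC),alpha=2 if n=='top' else 1.4))
st=env.read_state();show(st)
for p,y in(((.4962,-.2373,.115),-.199),((.54,-.08,.115),-.07),((.575,.11,.115),.091)): print(p);cmd(st,p,Rp(y))"
```

```text
t 24.45 pos [ 0.4961 -0.2371  0.0757] rot [-3.141 -0.415 -0.199] F [ 0.6   0.27 -8.97] M [ 0.15  1.17 -0.01] gap 0.0151
q [ 0.16  0.3   0.36  2.29 -0.93  0.27 -0.42]
(0.4962, -0.2373, 0.115)
shift cm [1.6, 0.01, -3.6] turn [-0.001, -0.001, 0.0] norm 3.93 0.1
(0.54, -0.08, 0.115)
shift cm [2.68, -16.27, -3.11] turn [0.051, -0.001, -0.118] norm 16.78 7.4
(0.575, 0.11, 0.115)
shift cm [2.39, -35.59, -3.22] turn [0.116, -0.001, -0.265] norm 35.81 16.6
```

View pics/z19side.png

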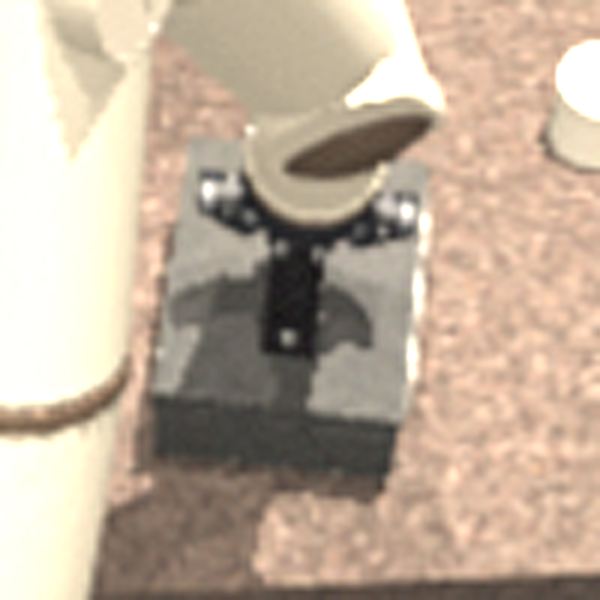

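Emit:
servo_tool --steps '[[[0.3, 0, -0.7], [0, 0, 0], 1], [[0.7, 0, -1.6], [0, 0, 0], 1], [[1.1, -0.3, -2.6], [0, 0, 0], 1], [[1.5, -1, -3.3], [0.003, 0, -0.008], 1], [[1.8, -2.2, -3.5], [0.007, 0, -0.016], 1], [[1.9, -3.7, -3.5], [0.012, 0, -0.027], 1], [[2, -5.4, -3.5], [0.017, 0, -0.04], 1], [[2.1, -7.1, -3.4], [0.022, 0, -0.052], 1], [[2.2, -8.8, -3.4], [0.028, 0, -0.064], 1], [[2.3, -10.5, -3.3], [0.033, 0, -0.076], 1], [[2.4, -12.2, -3.2], [0.038, 0, -0.088], 1], [[2.5, -13.7, -3.2], [0.043, 0, -0.1], 1]]'

```text
time_s: 25.45
tool_pos: [0.5325, -0.1031, 0.1147]
tcp_rot: [-3.141, -0.414, -0.088]
ft_force: [-0.8, 0.4, -8.1]
finger_gap: 0.0152
```

```bash
python3 -c "
from h import *
from station import env,eyes
st=env.read_state();show(st)
for p,y in(((.54,-.08,.115),-.07),((.575,.11,.115),.091),((.575,.125,.115),.091)): print(p);cmd(st,p,Rp(y))"
```

```text
t 25.45 pos [ 0.5325 -0.1031  0.1147] rot [-3.141 -0.414 -0.088] F [-0.85  0.41 -8.09] M [0.07 1.18 0.  ] gap 0.0152
q [-0.35  0.2   0.56  2.3  -0.53  0.29 -1.  ]
(0.54, -0.08, 0.115)
shift cm [0.51, -2.37, 0.19] turn [0.007, 0.0, -0.017] norm 2.43 1.0
(0.575, 0.11, 0.115)
shift cm [2.17, -21.61, 0.93] turn [0.072, 0.0, -0.164] norm 21.73 10.3
(0.575, 0.125, 0.115)
shift cm [2.05, -23.1, 0.88] turn [0.072, 0.0, -0.164] norm 23.21 10.3
```

Emit:
servo_tool --steps '[[[0.3, -1.6, 0.1], [0.005, 0, -0.012], 1], [[0.5, -3.5, 0.2], [0.011, 0, -0.025], 1], [[0.7, -5.6, 0.3], [0.018, 0, -0.04], 1], [[0.9, -7.9, 0.4], [0.025, 0, -0.056], 1], [[1.1, -10.2, 0.5], [0.032, 0, -0.072], 1], [[1.3, -12.5, 0.6], [0.039, 0, -0.089], 1], [[1.5, -14.8, 0.7], [0.046, 0, -0.105], 1], [[1.7, -17, 0.8], [0.053, 0, -0.12], 1], [[1.8, -19, 0.8], [0.06, 0, -0.135], 1], [[1.9, -20.8, 0.9], [0.066, 0, -0.15], 1], [[2, -22.2, 0.9], [0.07, 0, -0.16], 1], [[2, -23, 0.9], [0.072, 0, -0.164], 1]]'

```text
time_s: 26.45
tool_pos: [0.5741, 0.1268, 0.1144]
tcp_rot: [-3.14, -0.413, 0.094]
ft_force: [-0.0, -0.2, -7.5]
finger_gap: 0.0149
```

```bash
python3 -c "
from h import *
from station import env,eyes
for n in ('top','side'):
  d=eyes.read_camera(n);cv2.imwrite('pics/z20%s.png'%n,d['frame'][:,:,::-1])
st=env.read_state();show(st)
for p,y in(((.575,.125,.09),.091),((.632,.131,.083),.091),): print(p);cmd(st,p,Rp(y))"
```

```text
t 26.55 pos [0.5741 0.126  0.1144] rot [-3.141 -0.413  0.094] F [-0.56 -0.33 -8.66] M [-0.3   1.16 -0.  ] gap 0.015
q [-0.89  0.3   0.65  2.21 -0.34  0.3  -1.47]
(0.575, 0.125, 0.09)
shift cm [-0.91, 0.11, 2.26] turn [-0.002, 0.001, 0.002] norm 2.44 0.2
(0.632, 0.131, 0.083)
shift cm [4.06, 0.05, 5.21] turn [-0.002, 0.001, 0.002] norm 6.6 0.2
```

View pics/z20top.png

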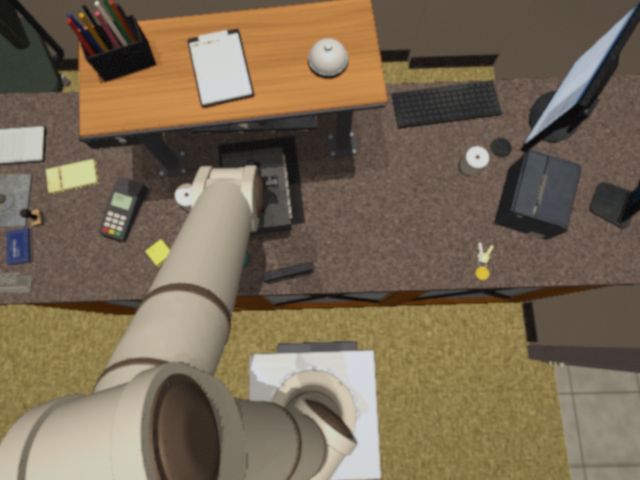

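View pics/z20side.png

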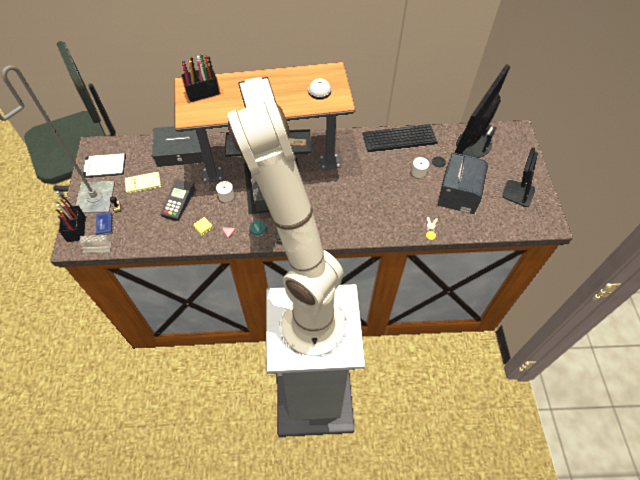

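Run:
```python
from h import *
from station import env,eyes
d=eyes.read_camera("top")
m=np.array([.610,.1297]);a=np.radians(5.1);u=np.array([np.cos(a),np.sin(a)]);n=np.array([-u[1],u[0]])
for z in(.335,.357): print(z,[proj(d,np.r_[m+.005*u+s*n,z])[0].round(1).tolist() for s in(.31,.05,0,-.05,-.31)])
f=d["frame"][:,:,::-1]
c=cv2.convertScaleAbs(cv2.resize(f[90:230,160:320],None,fx=5,fy=4.2857,interpolation=cv2.INTER_CUBIC),alpha=1.8)
c=cv2.convertScaleAbs(cv2.resize(f[95:215,180:310],None,fx=5,fy=5,interpolation=cv2.INTER_CUBIC),alpha=1.8)
cv2.imwrite("pics/z21.png",c)
# tool axis points
st=env.read_state();R=Ro.from_euler("xyz",st["tcp_rot"]).as_matrix()
for L in(.15,.2,.25,.3,.35):
  P=st["tool_pos"]-L*R[:,2]; print(L,P.round(3),proj(d,P).round(1), "plane dist to edge", )
```

```text
0.335 [[83.3, 140.7], [212.5, 126.6], [236.9, 123.9], [261.3, 121.2], [386.9, 106.9]]
0.357 [[77.3, 135.7], [209.7, 121.4], [234.8, 118.6], [259.7, 115.8], [388.4, 101.3]]
0.15 [0.514 0.119 0.252] [[249.1 184.5]] plane dist to edge
0.2 [0.494 0.117 0.297] [[246.3 186. ]] plane dist to edge
0.25 [0.474 0.115 0.343] [[243.2 187.8]] plane dist to edge
0.3 [0.454 0.113 0.389] [[239.6 189.7]] plane dist to edge
0.35 [0.434 0.111 0.435] [[235.7 191.8]] plane dist to edge
```

View pics/z21.png

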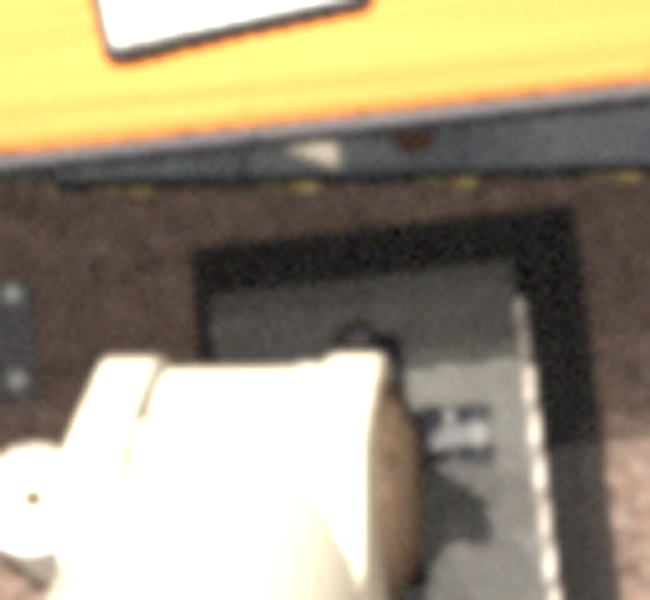

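Emit:
servo_tool --steps '[[[-0.2, 0.1, 0.6], [0, 0, 0], 1], [[-0.5, 0.1, 1.3], [0, 0, 0], 1], [[-0.6, 0.1, 1.9], [0, 0, 0], 1], [[-0.3, 0.1, 2.4], [0, 0, 0.002], 1], [[0.3, 0.1, 2.9], [0, 0, 0.002], 1], [[1.1, 0.1, 3.4], [0, 0, 0.002], 1], [[1.9, 0.1, 3.8], [0, 0, 0.002], 1], [[2.6, 0.1, 4.2], [0, 0, 0.002], 1], [[3.2, 0, 4.5], [0, 0, 0.002], 1], [[3.6, 0, 4.8], [0, 0, 0.002], 1], [[4, 0, 5.1], [0, 0, 0.002], 1], [[4, 0, 5.1], [0, 0, 0.002], 1]]'

```text
time_s: 27.6
tool_pos: [0.632, 0.1298, 0.0837]
tcp_rot: [-3.141, -0.414, 0.09]
ft_force: [0.7, -0.3, -8.3]
finger_gap: 0.015
```

Run:
```python
from h import *
from station import env,eyes
for n,(x,y) in dict(top=(180,95),side=(190,90)).items():
  d=eyes.read_camera(n);f=d["frame"][:,:,::-1]
  cv2.imwrite("pics/z22%s.png"%n,cv2.convertScaleAbs(cv2.resize(f[y:y+130,x:x+150],None,fx=4.6,fy=4.6,interpolation=cv2.INTER_CUBIC),alpha=2.2 if n=="top" else 1.4))
st=env.read_state();show(st)
for z in(.08,.07): cmd(st,(.6323,.1308,z),Rp(.091))
```

```text
t 27.7 pos [0.6305 0.1295 0.0833] rot [-3.14  -0.412  0.09 ] F [-0.48  0.2  -8.79] M [-0.17  1.23 -0.01] gap 0.0149
q [-0.71  0.43  0.5   2.09 -0.46  0.28 -1.36]
shift cm [0.04, -0.11, 0.38] turn [-0.001, 0.002, -0.001] norm 0.39 0.1
shift cm [-0.36, -0.11, 1.29] turn [-0.001, 0.002, -0.001] norm 1.35 0.1
```

View pics/z22top.png

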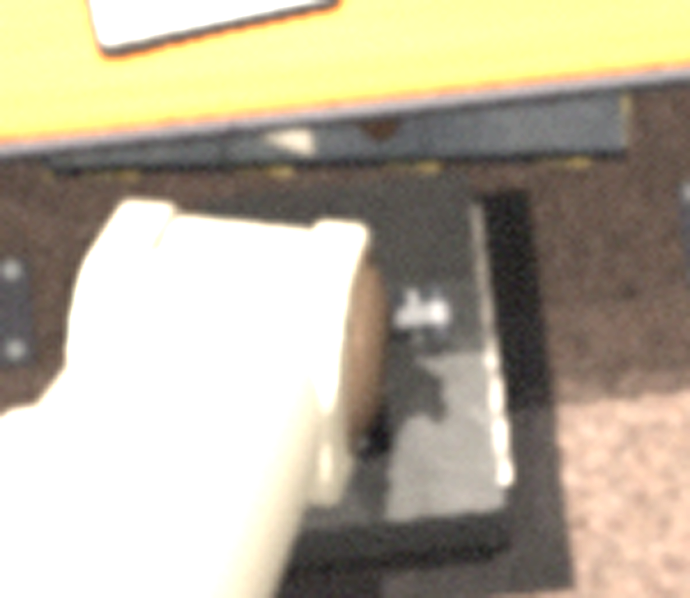

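View pics/z22side.png

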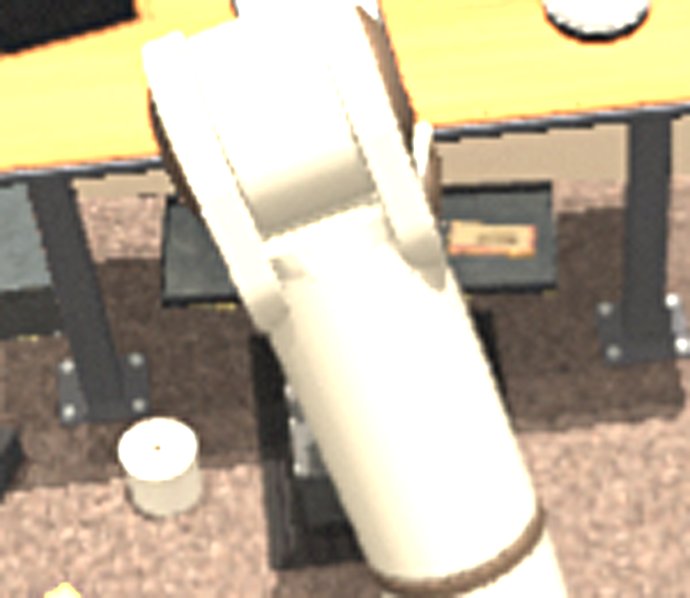

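Run:
```python
from h import *
from station import env,eyes
d=eyes.read_camera("top")
f=lambda c:(np.array(c,float)+.5)/4.6-.5+np.array((180,95))
P=plane(d,f([(474,192),(508,513)]),.09)
print(P.round(4)); v=P[0]-P[1]; print(np.degrees(np.arctan2(v[1],v[0])),np.linalg.norm(v))
u=np.array([np.cos(MPSI),np.sin(MPSI)]);n=np.array([-u[1],u[0]])
for p in P: print("mat frame",((p[:2]-MAT)@u).round(4),((p[:2]-MAT)@n).round(4))
```

```text
[[0.7044 0.0581 0.09  ]
 [0.512  0.0419 0.09  ]]
4.827788705450177 0.19308474041459867
mat frame 0.0876 -0.0797
mat frame -0.1054 -0.0788
```

Emit:
servo_tool --steps '[[[0.04, -0.1, 0.3], [0, 0, 0], 1], [[-0.1, -0.1, 0.6], [0, 0, 0], 1], [[-0.2, -0.1, 0.9], [0, 0, 0], 1], [[-0.3, -0.1, 1.15], [0, 0, 0], 1], [[-0.33, -0.1, 1.25], [0, 0, 0], 1]]'

```text
time_s: 28.17
tool_pos: [0.6315, 0.1307, 0.0696]
tcp_rot: [-3.141, -0.411, 0.09]
ft_force: [0.0, 0.1, -8.3]
finger_gap: 0.015
```

```bash
python3 -c "
from h import *
from station import env
st=env.read_state();show(st)
for z in(.07,.067): cmd(st,(.6323,.1308,z),Rp(.091))"
```

```text
t 28.17 pos [0.6315 0.1307 0.0696] rot [-3.141 -0.411  0.09 ] F [ 0.    0.11 -8.31] M [-0.09  1.22 -0.04] gap 0.015
q [-0.68  0.46  0.47  2.09 -0.48  0.26 -1.34]
shift cm [0.09, -0.01, -0.0] turn [-0.001, 0.003, -0.001] norm 0.09 0.2
shift cm [-0.03, -0.01, 0.27] turn [-0.001, 0.003, -0.001] norm 0.28 0.2
```

Emit:
servo_tool --steps '[[[0.02, 0, 0.08], [0, 0.002, 0], 1], [[0, 0, 0.13], [0, 0.002, 0], 1], [[0, 0, 0.13], [0, 0.002, 0], 1]]'

```text
time_s: 28.42
tool_pos: [0.6319, 0.1305, 0.0682]
tcp_rot: [-3.141, -0.412, 0.09]
ft_force: [-0.1, 0.4, -8.1]
finger_gap: 0.0148
```

Emit:
servo_tool --steps '[[[-0.02, 0, 0.06], [0, 0, 0], 1], [[-0.02, 0, 0.06], [0, 0, 0], 1]]'

```text
time_s: 28.58
tool_pos: [0.632, 0.1306, 0.0676]
tcp_rot: [-3.141, -0.412, 0.09]
ft_force: [-1.1, 0.2, -9.3]
finger_gap: 0.0151
```

Emit:
servo_tool --steps '[[[-0.02, 0, 0.06], [0, 0, 0], 1], [[-0.02, 0, 0.06], [0, 0, 0], 1]]'

```text
time_s: 28.75
tool_pos: [0.6322, 0.1306, 0.0672]
tcp_rot: [-3.141, -0.413, 0.09]
ft_force: [-0.2, 0.6, -7.7]
finger_gap: 0.0153
```

Emit:
servo_tool --steps '[[[-0.02, 0, 0.06], [0, 0, 0], 1], [[-0.02, 0, 0.06], [0, 0, 0], 1]]'

```text
time_s: 28.92
tool_pos: [0.6326, 0.1305, 0.0668]
tcp_rot: [-3.14, -0.413, 0.089]
ft_force: [-0.5, -0.1, -6.7]
finger_gap: 0.0148
```

Emit:
servo_tool --steps '[[[-0.02, 0, 0.06], [0, 0, 0], 1], [[-0.02, 0, 0.06], [0, 0, 0], 1]]'

```text
time_s: 29.08
tool_pos: [0.6328, 0.1305, 0.0664]
tcp_rot: [-3.14, -0.414, 0.089]
ft_force: [-0.7, -0.7, -6.3]
finger_gap: 0.0149
```

Emit:
servo_tool --steps '[[[-0.02, 0, 0.06], [0, 0, 0], 1], [[-0.02, 0, 0.06], [0, 0, 0], 1]]'

```text
time_s: 29.25
tool_pos: [0.633, 0.1305, 0.0658]
tcp_rot: [-3.14, -0.414, 0.089]
ft_force: [-1.9, -0.2, -5.4]
finger_gap: 0.0146
```

Emit:
servo_tool --steps '[[[-0.03, 0, 0.06], [0, 0, 0], 1], [[-0.03, 0, 0.06], [0, 0, 0], 1]]'

```text
time_s: 29.42
tool_pos: [0.6331, 0.1306, 0.0653]
tcp_rot: [-3.14, -0.414, 0.089]
ft_force: [-2.1, -0.2, -4.4]
finger_gap: 0.0148
```

Emit:
servo_tool --steps '[[[-0.03, 0, 0.06], [0, 0, 0], 1], [[-0.03, 0, 0.06], [0, 0, 0], 1]]'

```text
time_s: 29.58
tool_pos: [0.6332, 0.1308, 0.065]
tcp_rot: [-3.14, -0.415, 0.089]
ft_force: [-4.7, -0.9, -0.5]
finger_gap: 0.015
```

Emit:
servo_tool --steps '[[[-0.03, 0, 0.06], [0, 0, 0], 1], [[-0.03, 0, 0.06], [0, 0, 0], 1]]'

```text
time_s: 29.75
tool_pos: [0.6332, 0.1308, 0.065]
tcp_rot: [-3.139, -0.415, 0.089]
ft_force: [-7.1, -0.7, 3.2]
finger_gap: 0.0153
```

Emit:
servo_tool --steps '[[[-0.04, 0, -0.01], [0, 0, 0], 1], [[-0.04, 0, -0.01], [0, 0, 0], 1]]'

```text
time_s: 29.92
tool_pos: [0.6332, 0.1306, 0.0653]
tcp_rot: [-3.139, -0.416, 0.088]
ft_force: [-2.5, -0.2, -3.1]
finger_gap: 0.0147
```

Emit:
servo_tool --steps '[[[0, 0, 0], [0, 0, 0], 0.6], [[0, 0, 0], [0, 0, 0], 0.4], [[0, 0, 0], [0, 0, 0], 0], [[0, 0, 0], [0, 0, 0], -0.5], [[0, 0, 0], [0, 0, 0], -1], [[0, 0, 0], [0, 0, 0], -1], [[0, 0, 0], [0, 0, 0], -1], [[0, 0, 0], [0, 0, 0], -1]]'

```text
time_s: 30.58
tool_pos: [0.6333, 0.1307, 0.0654]
tcp_rot: [-3.139, -0.417, 0.088]
ft_force: [-0.3, -1.1, 0.1]
finger_gap: 0.0852
```

Emit:
servo_tool --steps '[[[0, 0, -0.8], [0, 0, 0], -1], [[0, 0, -1.8], [0, 0, 0], -1], [[0, 0, -3], [0, 0, 0], -1], [[0, 0, -4.2], [0, 0, 0], -1], [[0, 0, -5.5], [0, 0, 0], -1], [[0, 0, -7], [0, 0, 0], -1], [[0, 0, -8], [0, 0, 0], -1], [[0, 0, -8], [0, 0, 0], -1]]'

```text
time_s: 31.25
tool_pos: [0.6015, 0.128, 0.1407]
tcp_rot: [-3.137, -0.419, 0.088]
ft_force: [0.7, 0.7, 0.4]
finger_gap: 0.0853
```

```bash
python3 -c "
from h import *
from station import env
st=env.read_state();show(st)
cmd(st,(.42,.0,.25),rot(0,.2))
cmd(st,(.45,-.25,.28),rot(-.2,.2))"
```

```text
t 31.25 pos [0.6015 0.128  0.1407] rot [-3.137 -0.419  0.088] F [0.65 0.74 0.44] M [-0.05  0.4   0.07] gap 0.0853
q [-0.91  0.3   0.69  2.13 -0.33  0.37 -1.48]
shift cm [-13.09, 11.08, -17.84] turn [-0.031, -0.219, 0.084] norm 24.75 13.6
shift cm [-11.14, 36.23, -20.38] turn [-0.092, -0.217, 0.275] norm 43.03 20.8
```

Emit:
servo_tool --steps '[[[-1.5, 0, -1.3], [0, 0, 0], -1], [[-3.5, 0.3, -3.2], [0, 0, 0], -1], [[-6, 1, -5.5], [0, 0, 0], -1], [[-8.5, 2.5, -8], [0, 0, 0], -1], [[-9, 5, -10], [-0.02, -0.05, 0.05], -1], [[-9.5, 8, -12], [-0.03, -0.1, 0.1], -1], [[-10, 11.5, -13.5], [-0.04, -0.12, 0.13], -1], [[-10, 15, -15], [-0.05, -0.15, 0.17], -1], [[-10.5, 19, -16], [-0.06, -0.17, 0.2], -1], [[-10.5, 23, -17], [-0.07, -0.2, 0.22], -1], [[-11, 27, -18], [-0.08, -0.21, 0.25], -1], [[-11, 31, -19], [-0.09, -0.217, 0.275], -1]]'

```text
time_s: 32.25
tool_pos: [0.4511, -0.1994, 0.2683]
tcp_rot: [-3.138, -0.199, -0.202]
ft_force: [1.1, -0.4, 0.2]
finger_gap: 0.0852
```

Emit:
servo_tool --steps '[[[0, 3, 0], [0, 0, 0], -1], [[0, 5, 0], [0, 0, 0], -1], [[0, 5, 0], [0, 0, 0], -1], [[0, 5, 0], [0, 0, 0], -1]]'

```text
time_s: 32.58
tool_pos: [0.4406, -0.2492, 0.268]
tcp_rot: [-3.136, -0.199, -0.205]
ft_force: [0.4, 1.5, -0.4]
finger_gap: 0.0857
```

Run:
```python
from h import *
from station import env,eyes
for n,(x,y) in dict(top=(180,95),side=(190,90)).items():
  d=eyes.read_camera(n);f=d["frame"][:,:,::-1];cv2.imwrite("pics/z23%sf.png"%n,f)
  cv2.imwrite("pics/z23%s.png"%n,cv2.convertScaleAbs(cv2.resize(f[y:y+130,x:x+150],None,fx=4.6,fy=4.6,interpolation=cv2.INTER_CUBIC),alpha=2.5 if n=="top" else 1.4))
show(env.read_state())
```

```text
t 32.68 pos [ 0.4412 -0.247   0.2679] rot [-3.137 -0.199 -0.201] F [0.16 0.89 0.79] M [0.03 0.15 0.02] gap 0.0855
q [-1.03 -0.28  1.37  2.02  0.28  0.99 -1.55]
```

View pics/z23top.png

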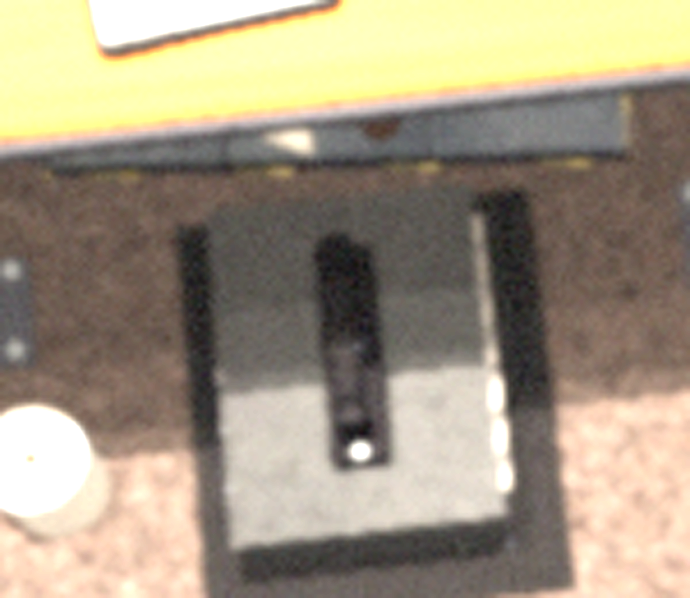

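View pics/z23side.png

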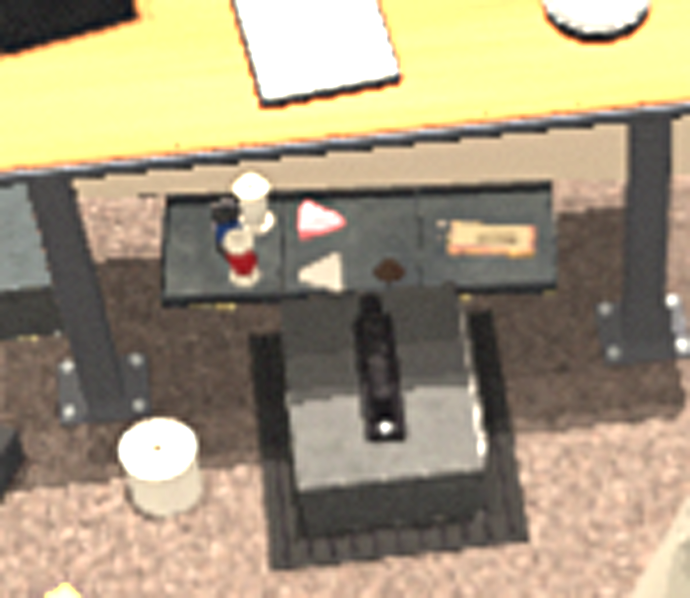

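View pics/z23topf.png

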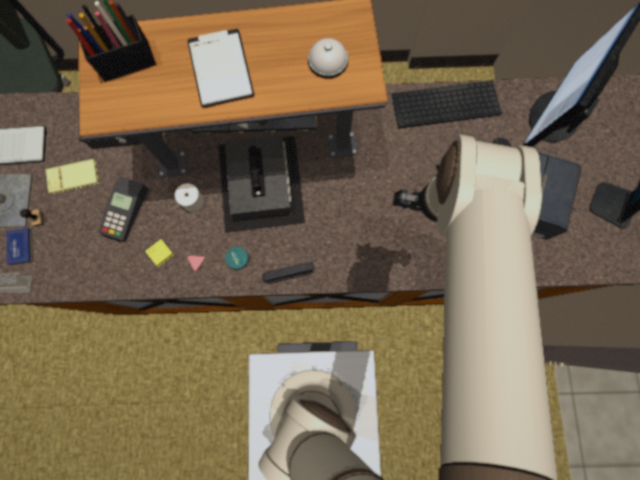

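Run:
```python
from h import *
from station import env,eyes
d=eyes.read_camera("top")
f=lambda c:(np.array(c,float)+.5)/4.6-.5+np.array((180,95))
P=plane(d,f([(208,210),(472,190),(509,516),(234,549)]),.073)[:,:2]
c=P.mean(0)-MAT
u=np.array([np.cos(MPSI),np.sin(MPSI)]);n=np.array([-u[1],u[0]])
print(P.round(4),np.linalg.norm(P-np.roll(P,-1,0),axis=1).round(4),"offset u,n mm",(c@u*1e3).round(1),(c@n*1e3).round(1))
for v in(P[0]-P[3],P[1]-P[2]): print(np.degrees(np.arctan2(v[1],v[0])).round(2))
```

```text
[[0.7064 0.2141]
 [0.714  0.0607]
 [0.5155 0.0425]
 [0.5013 0.1965]] [0.1535 0.1994 0.1546 0.2058] offset u,n mm -0.8 -1.2
4.89
5.23
```

```bash
python3 -c "
from station import env
print(env.finish_job())"
```

```text
the job is handed in; nothing more can be done
None
```

The cash box now stands on the black mat under the ledge with its lid caught, and the job is handed in at about 33 s on the robot's clock.

- **First tug:** the lid gave. The handle rose about 3.7 mm while the pull stayed at 5–6 N.
- **Press:** I lowered the handle, let go and pressed the catch side with shut fingers. The force climbed to 6.7 N, dropped to almost nothing as the catch snapped, then reached 10.9 N against the closed lid.
- **Second tug:** it held at 8–9 N, about the box's whole weight, for about 0.7 s. I then carried it by the handle and set it down until the mat took the weight.
- **Last check:** by the top camera the box is about 1 mm from the mat's centre and within 0.3° of square, with the lid looking closed. The other things looked undisturbed by eye. I did not tug again after setting the box down.

**What disagreed or went wrong**
- **Finger length:** the real fingertips are about 35 mm short of the reported TCP. My first grasp closed above the handle without touching it, so I found the offset by light contact and allowed for it.
- **Lean:** joint limits ruled out the suggested 35° lean at the box. I used 24°, which cleared the ledge with an estimated 35 mm to spare.
- **Box shift:** it slid about 3 mm where it stood while I was gripping and tugging.
- **Sideways force:** about 7 N built up briefly at set-down; I eased it off before letting go.

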